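# Repack the gas dryer cassette and tamp its blocks level

## Task

Repack the gas dryer's cassette: put every whole honeycomb block from the white tray into the aluminium cassette, side by side in one layer, and put the broken ones (half blocks and blocks with a corner missing) into the steel scrap tray. When all whole blocks are in, take the tamper and push them down with it, not with the fingers, until every block is level with the others and fully down, with its pad against the stop. Then stand the tamper upright on the middle of its cork mat, and leave the tape roll, vial and filter box alone.

Things in the scene. Friction and masses are not known exactly. Their poses are not given: they have to be found in the camera images.
- whole_a_mid (a point): whole block: honeycomb ceramic cube with square edges, 32 x 32 x 32 mm, 50 g, beige with a grid of small dark square cells on two opposite faces; at most five, some may be absent; this point is its centre, axes along its edges; any face may lie down. Two grip faces 32 mm apart in every direction
- whole_b_mid (a point): whole block: honeycomb ceramic cube with square edges, 32 x 32 x 32 mm, 50 g, beige with a grid of small dark square cells on two opposite faces; at most five, some may be absent; this point is its centre, axes along its edges; any face may lie down. Two grip faces 32 mm apart in every direction
- whole_c_mid (a point): whole block: honeycomb ceramic cube with square edges, 32 x 32 x 32 mm, 50 g, beige with a grid of small dark square cells on two opposite faces; at most five, some may be absent; this point is its centre, axes along its edges; any face may lie down. Two grip faces 32 mm apart in every direction
- whole_d_mid (a point): whole block: honeycomb ceramic cube with square edges, 32 x 32 x 32 mm, 50 g, beige with a grid of small dark square cells on two opposite faces; at most five, some may be absent; this point is its centre, axes along its edges; any face may lie down. Two grip faces 32 mm apart in every direction
- whole_e_mid (a point): whole block: honeycomb ceramic cube with square edges, 32 x 32 x 32 mm, 50 g, beige with a grid of small dark square cells on two opposite faces; at most five, some may be absent; this point is its centre, axes along its edges; any face may lie down. Two grip faces 32 mm apart in every direction
- half_a_mid (a point): broken block, half missing: 16 mm along its own x, 32 mm along y, 32 mm high (z), same beige honeycomb ceramic, 25 g; may be absent; this point is its centre; grip it across its own y (32 mm) or x (16 mm)
- half_b_mid (a point): broken block, half missing: 16 mm along its own x, 32 mm along y, 32 mm high (z), same beige honeycomb ceramic, 25 g; may be absent; this point is its centre; grip it across its own y (32 mm) or x (16 mm)
- cornerless_mid (a point): broken block with one quarter missing (L-shaped seen from above): inside a 32 x 32 mm outline, 32 mm high, 38 g; may be absent. This point is the centre, half-way up, of its unbroken half, which measures 16 mm along its own x and 32 mm along y; the remaining 16 x 16 mm stump stands on the +x side of it at -y. Grip it across its own y (32 mm) at this point
- batch_tray: fixed shallow white tray, 200 x 260 mm (own x, y), floor 4 mm up, rim 12 mm up, on which all blocks lie at the start, mixed; origin at the centre of its underside
- cassette: fixed open aluminium bin, the dryer cassette: inside 150 mm along its own x and 140 mm along y, walls 4 mm thick, rim 40 mm above the worktop; origin at the centre of its underside, on the worktop. Its floor is six separate grey pads, two along x by three along y, each 74 x 46 mm, centred at x = -37.5, +37.5 and y = -46.6, 0, +46.6 mm
- cassette_bed (a point): centre of the cassette's bed, 12 mm above the worktop, where the tops of its pads come to their stops; a block's centre is then 28 mm and its top 44 mm up. Each pad slides straight up and down and stays where left (friction about 4 N, a block's weight does not move it). At the start the tops stand unevenly 20 to 26 mm up. Pads without a block may stay up
- scrap_tray: fixed open steel tray for broken pieces, inside 86 mm along its own x and 152 mm along y, floor 3 mm and rim 24 mm above the worktop; origin at the centre of its underside
- mat: fixed brown cork mat, 110 x 110 x 3 mm, the tamper's place; origin at the centre of its underside
- tamper_grip (a point): tamper, standing upright on its foot: flat steel foot plate 46 x 46 x 10 mm with an upright square wooden handle 20 x 20 mm from 10 to 72 mm above the underside, head 24 x 24 mm from 70 to 78 mm; about 0.22 kg. This point: in the handle, 50 mm above the foot's underside; z up the handle, x and y square to its faces and the foot's
- tamper: the tamper as a whole; origin at the centre of the underside of its foot
- tape_roll: bystander: roll of tape lying flat, 64 mm across, 18 mm high; origin under its centre
- vial: bystander: glass vial with black cap, 23 mm across, 48 mm tall; origin under its centre
- filters: bystander: flat filter box 92 x 92 x 34 mm; origin under its centre
Mind the look-alikes: they are no part of the job. What is shaped like the scrap_tray but purple is not meant.

How it is judged:
On the way, in this order (a step that is already met when the one before it is completed fails the run):
1. every whole block lies in the cassette, released (x of whole_a_mid in the frame of cassette between -0.075 and 0.075 m and y of whole_a_mid in the frame of cassette between -0.07 and 0.07 m and z of each of whole_a_mid, whole_b_mid, whole_c_mid, whole_d_mid, whole_e_mid in the frame of cassette above 0.02 m and contact force between the fingers and whole_a below 0.05 N and x of whole_b_mid in the frame of cassette between -0.075 and 0.075 m and y of whole_b_mid in the frame of cassette between -0.07 and 0.07 m and contact force between the fingers and whole_b below 0.05 N and x of whole_c_mid in the frame of cassette between -0.075 and 0.075 m and y of whole_c_mid in the frame of cassette between -0.07 and 0.07 m and contact force between the fingers and whole_c below 0.05 N and x of whole_d_mid in the frame of cassette between -0.075 and 0.075 m and y of whole_d_mid in the frame of cassette between -0.07 and 0.07 m and contact force between the fingers and whole_d below 0.05 N and x of whole_e_mid in the frame of cassette between -0.075 and 0.075 m and y of whole_e_mid in the frame of cassette between -0.07 and 0.07 m and contact force between the fingers and whole_e below 0.05 N), for 0.2 s.
2. with the tamper pressing on a block, all whole blocks are down level (centres less than 31 mm above the worktop) (x of whole_a_mid in the frame of cassette between -0.075 and 0.075 m and y of whole_a_mid in the frame of cassette between -0.07 and 0.07 m and z of whole_a_mid in the frame of cassette between 0.02 and 0.0308 m and x of whole_b_mid in the frame of cassette between -0.075 and 0.075 m and y of whole_b_mid in the frame of cassette between -0.07 and 0.07 m and z of whole_b_mid in the frame of cassette between 0.02 and 0.0308 m and x of whole_c_mid in the frame of cassette between -0.075 and 0.075 m and y of whole_c_mid in the frame of cassette between -0.07 and 0.07 m and z of whole_c_mid in the frame of cassette between 0.02 and 0.0308 m and x of whole_d_mid in the frame of cassette between -0.075 and 0.075 m and y of whole_d_mid in the frame of cassette between -0.07 and 0.07 m and z of whole_d_mid in the frame of cassette between 0.02 and 0.0308 m and x of whole_e_mid in the frame of cassette between -0.075 and 0.075 m and y of whole_e_mid in the frame of cassette between -0.07 and 0.07 m and z of whole_e_mid in the frame of cassette between 0.02 and 0.0308 m and (contact force between tamper and whole_a above 1 N or contact force between tamper and whole_b above 1 N or contact force between tamper and whole_c above 1 N or contact force between tamper and whole_d above 1 N or contact force between tamper and whole_e above 1 N)), for 0.1 s.
At the end, for the whole second after the job is handed in: every whole block is in the cassette with its centre below 30.8 mm above the worktop (28 mm when fully down), every broken piece is in the scrap tray, the tamper stands upright (within 0.1 rad) on the mat within 40 mm of its centre, and all is at rest (x of whole_a_mid in the frame of cassette between -0.075 and 0.075 m and y of whole_a_mid in the frame of cassette between -0.07 and 0.07 m and z of whole_a_mid in the frame of cassette between 0.02 and 0.0308 m and x of whole_b_mid in the frame of cassette between -0.075 and 0.075 m and y of whole_b_mid in the frame of cassette between -0.07 and 0.07 m and z of whole_b_mid in the frame of cassette between 0.02 and 0.0308 m and x of whole_c_mid in the frame of cassette between -0.075 and 0.075 m and y of whole_c_mid in the frame of cassette between -0.07 and 0.07 m and z of whole_c_mid in the frame of cassette between 0.02 and 0.0308 m and x of whole_d_mid in the frame of cassette between -0.075 and 0.075 m and y of whole_d_mid in the frame of cassette between -0.07 and 0.07 m and z of whole_d_mid in the frame of cassette between 0.02 and 0.0308 m and x of whole_e_mid in the frame of cassette between -0.075 and 0.075 m and y of whole_e_mid in the frame of cassette between -0.07 and 0.07 m and z of whole_e_mid in the frame of cassette between 0.02 and 0.0308 m and x of half_a_mid in the frame of scrap_tray between -0.043 and 0.043 m and y of half_a_mid in the frame of scrap_tray between -0.076 and 0.076 m and height (world z) of each of half_a_mid, half_b_mid, cornerless_mid below 0.05 m and x of half_b_mid in the frame of scrap_tray between -0.043 and 0.043 m and y of half_b_mid in the frame of scrap_tray between -0.076 and 0.076 m and x of cornerless_mid in the frame of scrap_tray between -0.043 and 0.043 m and y of cornerless_mid in the frame of scrap_tray between -0.076 and 0.076 m and linear speed of each of whole_a, whole_b, whole_c, whole_d, whole_e, half_a, half_b, cornerless, tamper below 0.02 m/s and horizontal distance between tamper and mat below 0.04 m and angle between tamper's own z axis and vertical below 0.1 rad and height (world z) of tamper below 0.008 m); the robot touches nothing.
It fails at once if the roll of tape pushed away or knocked over (distance of tape_roll from where it was at the start of the episode above 0.03 m or angle between tape_roll's own z axis and vertical above 0.5 rad).
It fails at once if the vial pushed away or knocked over (distance of vial from where it was at the start of the episode above 0.03 m or angle between vial's own z axis and vertical above 0.5 rad).
It fails at once if the filter box pushed away or knocked over (distance of filters from where it was at the start of the episode above 0.03 m or angle between filters's own z axis and vertical above 0.5 rad).
It fails at once if a block in the cassette pressed fully down with the fingers instead of the tamper ((x of whole_a_mid in the frame of cassette between -0.075 and 0.075 m and y of whole_a_mid in the frame of cassette between -0.07 and 0.07 m and z of whole_a_mid in the frame of cassette between 0.02 and 0.0308 m and contact force between the fingers and whole_a above 1 N) or (x of whole_b_mid in the frame of cassette between -0.075 and 0.075 m and y of whole_b_mid in the frame of cassette between -0.07 and 0.07 m and z of whole_b_mid in the frame of cassette between 0.02 and 0.0308 m and contact force between the fingers and whole_b above 1 N) or (x of whole_c_mid in the frame of cassette between -0.075 and 0.075 m and y of whole_c_mid in the frame of cassette between -0.07 and 0.07 m and z of whole_c_mid in the frame of cassette between 0.02 and 0.0308 m and contact force between the fingers and whole_c above 1 N) or (x of whole_d_mid in the frame of cassette between -0.075 and 0.075 m and y of whole_d_mid in the frame of cassette between -0.07 and 0.07 m and z of whole_d_mid in the frame of cassette between 0.02 and 0.0308 m and contact force between the fingers and whole_d above 1 N) or (x of whole_e_mid in the frame of cassette between -0.075 and 0.075 m and y of whole_e_mid in the frame of cassette between -0.07 and 0.07 m and z of whole_e_mid in the frame of cassette between 0.02 and 0.0308 m and contact force between the fingers and whole_e above 1 N)).
Of whole_a, whole_b, whole_c, whole_d, whole_e only 4 to 5 are there at a start; the rules pass over those that are not, and their reading is None.
Of half_a, half_b, cornerless only 2 to 3 are there at a start; the rules pass over those that are not, and their reading is None.
At some moment in a run one of whole_a, whole_b, whole_c, whole_d, whole_e, half_a, half_b, cornerless, tamper may be knocked a few centimetres aside while the robot is not near it.
It also fails if it takes over 210 s, if anything falls off the work surface, if the arm or the gripper's body presses on something with over 40 N, if the wrist force passes 120 N, or if a joint passes its speed limit or range.

## Robot

A 7-joint arm with a two-finger parallel gripper is mounted at the origin on a cart in front of the work surface, level with it; the furniture and walls round the work are solid. World frame = base frame: x ahead of the robot, y to its left, z up, the work surface at z = 0. Lengths are in m, angles in rad, forces in N, time in s.
With the tool pointing down it reaches from about 0.4 to 0.85 m from the base axis. Payload 4.4 kg.
Tool frame: the origin (TCP) lies at the very end of the fingers, on their centre line; the grasp point (between the pads) lies 19 mm behind it; z points along the fingers, y is the line along which they close (so a half turn about z gives the same grasp; the last joint's range is limited). The gripper opens to 94 mm and grips with 3 to 60 N. Pads are 16 mm wide; open, the fingers measure 119 mm over their backs; the gripper's body (75 mm by 177 mm) begins 78 mm behind the grasp point.
Start: joints at [1.091, 0.628, 0.038, 1.517, -0.027, 0.996, -0.02], TCP at [0.261, -0.595, 0.205] pointing down, gripper open.
Joint ranges: [-3.06, 3.06], [-0.37, 2.12], [-1.25, 1.32], [0.18, 2.47], [-1.1, 4.24], [0.23, 1.98], [-2.94, 2.94]. Speed limits (rad/s): [2.57, 2.57, 3.14, 3.14, 3.14, 3.14, 3.14].

## Interface

Orientations are given as a rotation vector (axis times angle).
In Python, from workcell import sensors, eyes, ticket gives the robot as it stands.
- The arm moves only by the tool send_rows, never from a script. Its argument "increments" is a list of rows, each an object with "hand": the opening, from 0 (shut) to 1 (fully open); "translation": the shift along the tool's x, y, z each as a share of 250 mm, from -1 to 1, a list of three; "yaw": the turn about the tool's z as a share of 60 degrees, from -1 to 1. In form: [{"hand": hand, "translation": [x, y, z], "yaw": yaw}, ...]. A call has 1 to 5 rows; each row is the pose to reach, as a shift and turn from the pose commanded when the call began, along the tool's axes at that moment; what a row does not reach only later rows make up. A row lasts 1/10 s, in which the tool goes at most 50 mm and 8.59 degrees, less where a joint would pass 70% of its speed; a pose out of reach is approached as far as the arm can. A call with a number of a shift or a turn outside -1 to 1 is refused whole. A call with a gripper value outside its range is refused whole. The fingers move at their own pace and stop on an object; "newtons" is the grip in N (left out, the last holds). Time passes only in rows, so rows that repeat a pose let the fingers close. It gives the time, the measured TCP pose, the force, the opening and the grip force at its end, in the units of the state.
- sensors.sense(): the state, without advancing time (a new reading comes with each control period).
- eyes.camera(name): name is "scene" or "side" or "wrist"; returns a dict with "img" (480x640x3 uint8, red, green, blue), "vfov" (degrees; the focal length in pixels is half the picture's height over the tangent of half this angle, whatever the lens; pixels are square), "cx", "cy" (the principal point, pixels), "dist" ([k1, k2, p1, p2, k3] as OpenCV has them; the pictures are not rectified), "R" (3x3) and "t" (3): a world point X has camera coordinates R X + t; the wrist camera has in their place "mount" (4x4, takes a point from camera to tool coordinates, whose origin is the TCP and whose axes are the flange's). Camera axes: x right, y down, z forward; pixel columns grow to the right and rows downward; lengths in m; the calibration is good to about 2 mm. A picture is of the moment at which its call begins: read the wrist's pose just before it. There is no depth.
- ticket.close_job(): hands the job in; it is judged then, once.
The state is a dict: "t": time; "qpos": joint angles; "qvel": joint speeds; "joint_torque": joint torques, N m; "position": TCP position; "orientation": TCP orientation; "ft_force": force on the tool from outside, world axes, zero at the start; "wrist_torque": the same for the moment, N m; "opening": finger opening in m; "grasp_force": force on a finger pad.
Only numpy, scipy, OpenCV 4.12 (cv2) and the standard library are available. Lean on these libraries where they do the work, as an engineer would, in place of code of your own. Each camera call takes 0.05 s, during which the arm holds its last target. There are 200 camera calls.

## Working session

There is one attempt and no reset: what is moved stays moved. The work goes in short steps, Python scripts to look and compute and a tool call to move; the robot and the scene stay as the last step left them, time stands still between calls to the robot, and variables do not carry over. Pictures are saved under pics/ and viewed, at most 14 in all, crops included, and the job is handed in when it is done.

Besides the shell and the picture viewer there is one more tool, called after ">>>" as name([rows], argument=value, ...), one row to a line, values as JSON. send_rows: Moves the arm, as the interface text tells. Shift numbers are shares of 250 mm and turn numbers shares of 60 degrees, none past 1 either way. Its arguments: {"type":"object","properties":{"increments":{"type":"array","items":{"type":"object","properties":{"hand":{"type":"number"},"translation":{"type":"array","items":{"type":"number","minimum":-1,"maximum":1}},"yaw":{"type":"number","minimum":-1,"maximum":1}}}},"newtons":{"type":"number"}},"required":["increments"]}

```bash
mkdir -p pics; ls; cat > h.py <<'E'
import numpy as np, cv2
from scipy.spatial.transform import Rotation as Ro
from workcell import sensors, eyes, ticket
def cam(n):
    s=sensors.sense(); c=eyes.camera(n)
    h=c['img'].shape[0]; f=h/2/np.tan(np.radians(c['vfov'])/2)
    c['K']=np.array([[f,0,c['cx']],[0,f,c['cy']],[0,0,1]]); c['D']=np.array(c['dist'],float)
    if 'mount' in c:
        T=np.eye(4); T[:3,:3]=Ro.from_rotvec(s['orientation']).as_matrix(); T[:3,3]=s['position']
        M=T@np.array(c['mount']); c['R']=M[:3,:3].T; c['t']=-c['R']@M[:3,3]
    c['R']=np.array(c['R']); c['t']=np.array(c['t']); return c
def plane(c,px,z):
    p=cv2.undistortPoints(np.array(px,float).reshape(-1,1,2),c['K'],c['D'])[:,0]
    d=np.c_[p,np.ones(len(p))]@c['R']; o=-c['R'].T@c['t']
    return o+d*((z-o[2])/d[:,2])[:,None]
def proj(c,X):
    return cv2.projectPoints(np.array(X,float).reshape(-1,1,3),cv2.Rodrigues(c['R'])[0],c['t'],c['K'],c['D'])[0][:,0]
def save(n,img): cv2.imwrite('pics/'+n,cv2.cvtColor(np.ascontiguousarray(img),cv2.COLOR_RGB2BGR))
E
python3 - <<'E'
from h import *
import pickle
s=sensors.sense(); print(s)
for n in('scene','side','wrist'):
    c=cam(n); save(n+'0.png',c['img']); pickle.dump(c,open(n+'0.pkl','wb')); print(n,c['vfov'],-c['R'].T@c['t'],c['R'][2])
E
```

```text
pics
{'t': 0.0, 'qpos': array([ 1.09122251,  0.62931123,  0.0384689 ,  1.51835969, -0.02700952,
        0.99627125, -0.01997451]), 'qvel': array([ 3.58164622e-04,  3.24912593e-04, -1.25680341e-03, -7.59296676e-05,
       -1.17070378e-03,  2.95317842e-04, -4.55665746e-04]), 'joint_torque': array([ 5.56218893e-04, -5.49723887e+01,  1.14400640e+00, -1.86638725e+01,
       -5.21276181e-02,  2.35674181e-02,  1.57976065e-04]), 'position': array([ 0.26109517, -0.59454082,  0.20457988]), 'orientation': array([-3.07285163e+00, -6.44958970e-01,  6.36145717e-04]), 'ft_force': array([ 0.54923018,  0.37449159, -0.08974018]), 'wrist_torque': array([ 0.05181097, -0.01978325, -0.01728028]), 'grasp_force': 0.0, 'opening': 0.0936856369659141}
scene 46.829787414149045 [-0.11024266  0.80911993  0.95771695] [ 0.51778838 -0.56022225 -0.64656494]
side 42.794892474008755 [-0.1295488  -1.14065608  1.13394594] [ 0.40390599  0.6885688  -0.60227316]
wrist 61.18024557746007 [ 0.33627365 -0.56247959  0.38462424] [-0.26133999 -0.11245369 -0.95867386]
```

View pics/scene0.png

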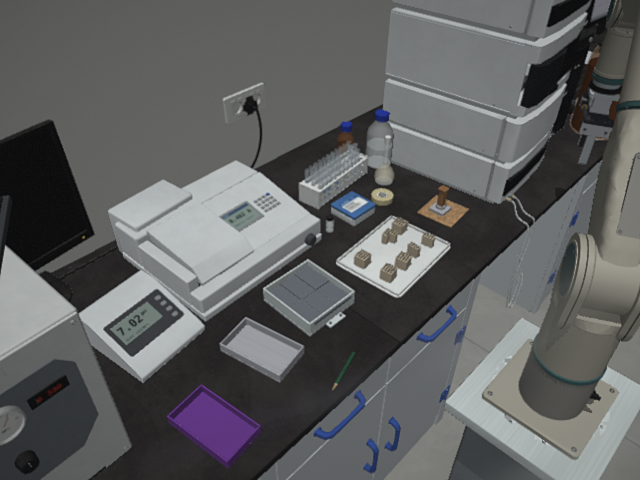

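View pics/side0.png

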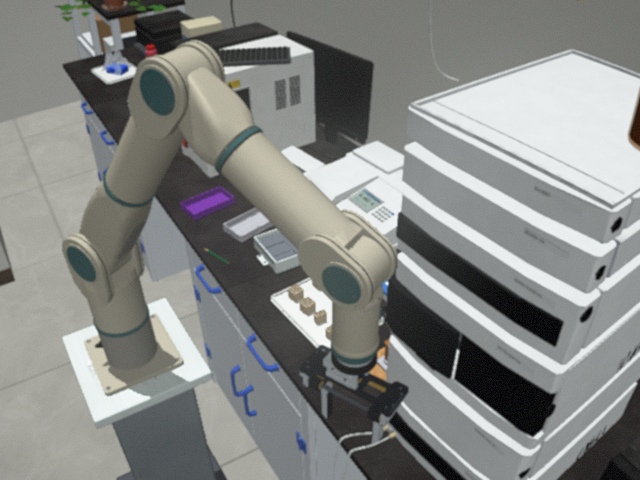

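Scene view: white tray (395,255) with about 8 blocks, cassette (309,296), steel scrap tray (262,348), purple look-alike (213,424), mat and tamper (443,205), tape (382,196), vial (329,225), filter box (353,208). The scrap tray is the grey one, because purple is excluded.

```bash
python3 - <<'E'
from h import *
import pickle
c=pickle.load(open('scene0.pkl','rb'))
im=c['img']
a=cv2.resize(im[170:310,290:480],None,fx=4,fy=4,interpolation=cv2.INTER_CUBIC); save('crop0.png',a)
for n,px,z in [('tray',(393,255),.008),('cass',(309,296),.03),('scrap',(262,348),.015),('purple',(213,424),.015),('mat',(443,208),.003),('tamperhead',(444,187),.078),('vial',(329,232),0),('tape',(382,198),.01),('box',(353,212),.02)]:
    print(n,plane(c,[px],z)[0].round(3))
E
```

```text
tray [ 0.496 -0.113  0.008]
cass [0.533 0.161 0.03 ]
scrap [0.506 0.333 0.015]
purple [0.436 0.522 0.015]
mat [ 0.523 -0.385  0.003]
tamperhead [ 0.527 -0.377  0.078]
vial [ 0.687 -0.074  0.   ]
tape [ 0.676 -0.291  0.01 ]
box [ 0.683 -0.169  0.02 ]
```

View pics/crop0.png

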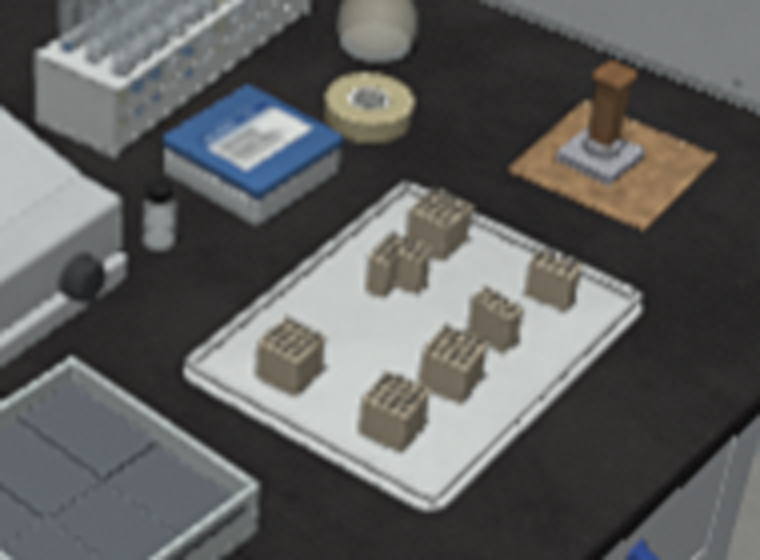

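>>> send_rows([
  {"hand": 1, "translation": [0.615, -0.603, -0.36], "yaw": 0.3955},
  {"hand": 1, "translation": [0.615, -0.603, -0.36], "yaw": 0.3955},
  {"hand": 1, "translation": [0.615, -0.603, -0.36], "yaw": 0.3955},
  {"hand": 1, "translation": [0.615, -0.603, -0.36], "yaw": 0.3955},
  {"hand": 1, "translation": [0.615, -0.603, -0.36], "yaw": 0.3955},
])

```text
t: 0.65
position: [0.3432, -0.3921, 0.2966]
orientation: [-3.141, -0.004, -0.002]
ft_force: [1.8, 0.1, 0.1]
opening: 0.0942
grasp_force: 0.0
```

>>> send_rows([
  {"hand": 1, "translation": [0.56, -0.8, 0], "yaw": 0},
  {"hand": 1, "translation": [0.56, -0.8, 0], "yaw": 0},
  {"hand": 1, "translation": [0.56, -0.8, 0], "yaw": 0},
  {"hand": 1, "translation": [0.56, -0.8, 0], "yaw": 0},
  {"hand": 1, "translation": [0.56, -0.8, 0], "yaw": 0},
])

```text
t: 1.15
position: [0.4827, -0.1927, 0.2955]
orientation: [-3.141, -0.002, -0.0]
ft_force: [0.7, -1.2, -0.1]
opening: 0.0936
grasp_force: 0.0
```

>>> send_rows([
  {"hand": 1, "translation": [0.16, -0.28, 0], "yaw": 0},
  {"hand": 1, "translation": [0.16, -0.28, 0], "yaw": 0},
  {"hand": 1, "translation": [0.16, -0.28, 0], "yaw": 0},
  {"hand": 1, "translation": [0.16, -0.28, 0], "yaw": 0},
])

```text
t: 1.55
position: [0.5214, -0.1252, 0.2951]
orientation: [3.141, 0.002, -0.002]
ft_force: [-0.7, -0.9, -0.2]
opening: 0.0941
grasp_force: 0.0
```

```bash
python3 - <<'E'
from h import *
import pickle
c=cam('wrist'); pickle.dump(c,open('w1.pkl','wb')); save('w1.png',c['img'])
s=sensors.sense(); print(s['position'],s['orientation'])
E
```

```text
[ 0.52095835 -0.12641092  0.2952525 ] [ 3.14075280e+00 -2.19011484e-03 -1.56103466e-03]
```

View pics/w1.png

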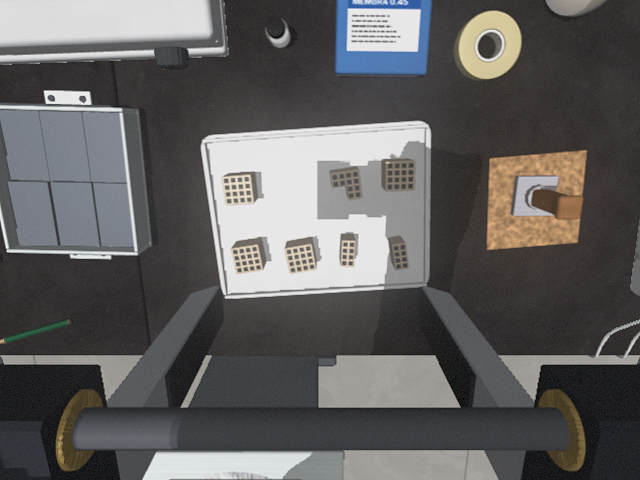

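The wrist view shows the tray with 7 pieces. Whole blocks are at (240,188), (249,254), (301,254) and (399,174). The cornerless block is at (346,180) and the halves are at (347,249) and (399,252). The cassette is at left (70,180), the tamper's foot at (535,196) and the mat at (537,199).

```bash
cat > det.py <<'E'
from h import *
def blocks(c,tag,roi,up=6):
    x0,y0,x1,y1=roi
    im=cv2.resize(c['img'][y0:y1,x0:x1],None,fx=up,fy=up,interpolation=cv2.INTER_CUBIC)
    hsv=cv2.cvtColor(im,cv2.COLOR_RGB2HSV)
    m=(hsv[...,1]>45).astype(np.uint8)*255
    m=cv2.morphologyEx(m,cv2.MORPH_CLOSE,np.ones((9,9))); m=cv2.morphologyEx(m,cv2.MORPH_OPEN,np.ones((9,9)))
    g=cv2.cvtColor(im,cv2.COLOR_RGB2GRAY)
    bh=cv2.morphologyEx(g,cv2.MORPH_BLACKHAT,np.ones((5*up,5*up)))
    out=im.copy(); res=[]
    for k in cv2.findContours(m,cv2.RETR_EXTERNAL,cv2.CHAIN_APPROX_NONE)[0]:
        if cv2.contourArea(k)<up*up*80: continue
        mm=np.zeros_like(m); cv2.drawContours(mm,[k],-1,255,-1); inner=cv2.erode(mm,np.ones((9,9)))
        v=g[inner>0]; 
        t=cv2.threshold(bh[inner>0].reshape(-1,1),0,255,cv2.THRESH_OTSU)[0]
        cells=((bh>t)&(inner>0)).astype(np.uint8)
        n,l,st,ce=cv2.connectedComponentsWithStats(cells)
        ok=[ce[i] for i in range(1,n) if up*up*1.2<st[i,4]<up*up*25]
        pts=np.array(ok)
        for p in ok: cv2.circle(out,tuple(int(a) for a in p),3,(255,0,0),-1)
        cv2.drawContours(out,[k],-1,(0,255,0),1)
        res.append((pts+.5)/up+[x0-.5,y0-.5])
    save(tag,out); return res
E
python3 - <<'E'
from det import *
import pickle
c=pickle.load(open('w1.pkl','rb'))
for p in blocks(c,'b1.png',(200,120,440,300),3):
    if len(p)<2: print(p); continue
    X=plane(c,p,.036)[:,:2]
    r=cv2.minAreaRect((X*1000).astype(np.float32)); print(p.mean(0).round(1),len(p),X.mean(0).round(4),r)
E
```

```text
(no output)
```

View pics/b1.png

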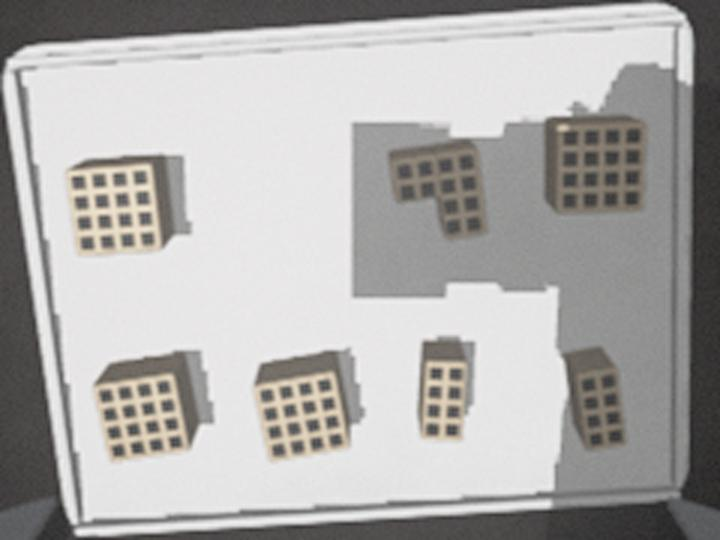

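```bash
cat > det.py <<'E'
from h import *
from scipy.cluster.hierarchy import fcluster, linkage
def blocks(c,tag,roi,z=.036,up=4,link=11,cell=4.5):
    x0,y0,x1,y1=roi
    im=cv2.resize(c['img'][y0:y1,x0:x1],None,fx=up,fy=up,interpolation=cv2.INTER_CUBIC)
    g=cv2.GaussianBlur(cv2.cvtColor(im,cv2.COLOR_RGB2GRAY),(0,0),up*.5)
    k=int(cell*1.6*up)|1
    bh=cv2.morphologyEx(g,cv2.MORPH_BLACKHAT,np.ones((k,k)))
    n,l,st,ce=cv2.connectedComponentsWithStats((bh>18).astype(np.uint8))
    a=(cell*up)**2
    ok=[i for i in range(1,n) if .25*a<st[i,4]<2.2*a and max(st[i,2:4])<1.9*min(st[i,2:4])]
    out=im.copy()
    P=(ce[ok]+.5)/up+[x0-.5,y0-.5]; X=plane(c,P,z)
    lab=fcluster(linkage(X[:,:2]*1000,'single'),link,'distance'); res=[]
    for j in set(lab):
        q=lab==j
        if q.sum()<4: continue
        r=cv2.minAreaRect((X[q,:2]*1000).astype(np.float32))
        for p in ce[ok][q]: cv2.circle(out,tuple(int(v) for v in p),3,(255,0,0),-1)
        res.append((P[q].mean(0),q.sum(),X[q],r))
        print(P[q].mean(0).round(0),q.sum(),'mean',(X[q,:2].mean(0)*1000).round(1),'rect',np.round(r[0],1),np.round(r[1],1),round(r[2],1))
    save(tag,out); return res
E
python3 - <<'E'
from det import *
import pickle
c=pickle.load(open('w1.pkl','rb'))
blocks(c,'b1.png',(210,130,430,295),up=3)
for n,px,z in [('trayL',(205,140),.012),('foot',(535,196),.01),('matc',[(487,157),(586,151),(580,242),(487,249)],.003),('cassNear corner',[(8,252),(140,252),(124,107)],.04),('edge',[(300,300)],0)]:
    print(n,plane(c,px if isinstance(px,list) else [px],z)[:,:2].round(4).tolist())
E
```

```text
[348. 183.] 12 mean [ 541.6 -156.2] rect [ 538.8 -154.3] [22.5 22.4] 8.3
[400. 176.] 16 mean [ 549.4 -212.1] rect [ 549.4 -212. ] [22.3 22.4] 2.2
[237. 190.] 16 mean [534.1 -36.4] rect [534.  -36.4] [22.7 22.3] 4.3
[400. 255.] 9 mean [ 460.2 -217.6] rect [ 461.7 -216.9] [30.   7.5] 10.2
[302. 252.] 6 mean [ 463.  -105.6] rect [ 462.9 -105.6] [ 7.4 14.8] 10.7
[251. 255.] 7 mean [460.1 -47.3] rect [458.8 -45.4] [14.9 14.9] 9.4
trayL [[0.5856, 0.0011]]
foot [[0.523, -0.3745]]
matc [[0.5666, -0.3166], [0.5734, -0.4284], [0.4656, -0.4414], [0.4567, -0.3295]]
cassNear corner [[0.4645, 0.2252], [0.4645, 0.0764], [0.6192, 0.0732]]
edge [[0.3877, -0.1007]]
```

View pics/b1.png

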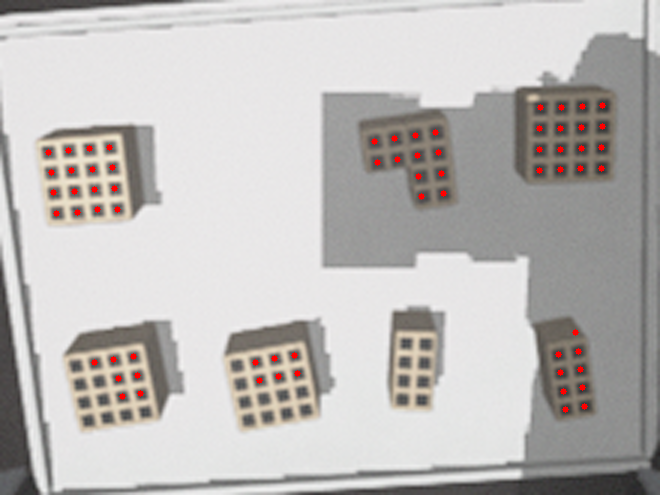

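```bash
sed -i 's/bh>18/bh>thr/; s/cell=4.5/cell=4.5,thr=40/; s/\.25\*a/.1*a/; s/2\.2\*a/3*a/' det.py
python3 - <<'E'
from det import *
import pickle
c=pickle.load(open('w1.pkl','rb'))
for t in (30,45,60): print(t); blocks(c,'b2.png',(210,130,430,295),up=3,thr=t)
E
```

```text
30
[237. 190.] 16 mean [534.1 -36.4] rect [534.1 -36.4] [22.5 22.3] 4.2
[348. 183.] 12 mean [ 541.6 -156.3] rect [ 538.8 -154.3] [22.5 22.3] 8.6
[400. 176.] 16 mean [ 549.4 -212. ] rect [ 549.4 -212.1] [22.3 22.3] 2.2
[400. 256.] 8 mean [ 458.1 -217.5] rect [ 458.  -217.5] [22.4  7.6] 10.4
[348. 252.] 5 mean [ 463.7 -158.4] rect [ 461.5 -157.5] [ 7.7 22.3] 87.5
[300. 259.] 16 mean [ 455.  -103.4] rect [ 455.  -103.4] [22.4 22.4] 10.7
[247. 259.] 16 mean [454.6 -42.3] rect [454.6 -42.3] [22.4 22.4] 9.0
45
[237. 190.] 16 mean [534.2 -36.4] rect [534.1 -36.4] [22.3 22.3] 4.4
[400. 256.] 8 mean [ 458.  -217.5] rect [ 458.  -217.5] [22.3  7.5] 10.2
[348. 183.] 12 mean [ 541.6 -156.3] rect [ 538.8 -154.3] [22.4 22.3] 8.7
[399. 174.] 18 mean [ 551.5 -210.5] rect [ 554.7 -209.1] [33.  27.8] 2.2
[347. 252.] 9 mean [ 463.7 -156.8] rect [ 465.8 -157.2] [31.6  9.5] 2.3
[300. 259.] 16 mean [ 455.  -103.4] rect [ 455.  -103.3] [22.3 22.3] 10.6
[247. 259.] 16 mean [454.6 -42.3] rect [454.6 -42.3] [22.3 22.4] 8.9
60
[238. 190.] 17 mean [533.6 -37.5] rect [534.4 -39.6] [22.3 28.9] 3.9
[348. 254.] 8 mean [ 461.4 -157.5] rect [ 461.4 -157.4] [ 7.6 22.5] 87.8
[300. 259.] 16 mean [ 455.  -103.3] rect [ 455.  -103.3] [22.4 22.3] 10.4
[247. 259.] 17 mean [454.3 -43.4] rect [455.1 -45.6] [22.3 29.1] 9.0
```

Four wholes and three broken pieces were measured, and the grid spans of 22.4 mm are consistent with the sizes given. Next I look at the cassette and scrap tray from above.

>>> send_rows([
  {"hand": 1, "translation": [0, -1, 0], "yaw": 0},
  {"hand": 1, "translation": [0, -1, 0], "yaw": 0},
  {"hand": 1, "translation": [0, -1, 0], "yaw": 0},
  {"hand": 1, "translation": [0, -1, 0], "yaw": 0},
  {"hand": 1, "translation": [0, -1, 0], "yaw": 0},
])

```text
t: 2.1
position: [0.5217, 0.124, 0.2957]
orientation: [3.141, -0.007, 0.001]
ft_force: [0.9, 0.5, -0.2]
opening: 0.0942
grasp_force: 0.0
```

>>> send_rows([
  {"hand": 1, "translation": [0, -0.48, 0], "yaw": 0},
  {"hand": 1, "translation": [0, -0.48, 0], "yaw": 0},
  {"hand": 1, "translation": [0, -0.48, 0], "yaw": 0},
  {"hand": 1, "translation": [0, -0.48, 0], "yaw": 0},
  {"hand": 1, "translation": [0, -0.48, 0], "yaw": 0},
])

```text
t: 2.6
position: [0.5223, 0.2422, 0.2953]
orientation: [3.14, -0.004, -0.0]
ft_force: [0.5, -1.1, -0.2]
opening: 0.0938
grasp_force: 0.0
```

```bash
python3 - <<'E'
from h import *
import pickle
c=cam('wrist'); pickle.dump(c,open('w2.pkl','wb')); save('w2.png',c['img'])
s=sensors.sense(); print(s['position'],s['orientation'],s['qpos'].round(2))
E
```

```text
[0.52252517 0.2414538  0.29543713] [ 3.13963767e+00 -6.81766860e-03  2.33404160e-04] [-0.45  0.43 -0.05  1.61  0.03  1.1  -2.08]
```

View pics/w2.png

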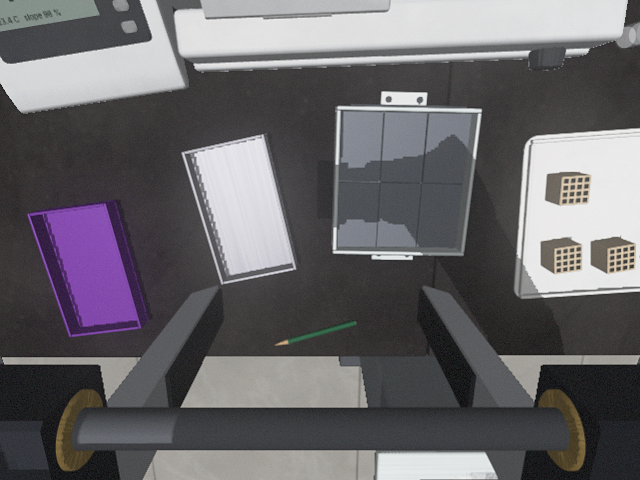

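The wrist view shows the cassette rim at corners (335,107), (480,108), (464,255), (332,254). The grey-white steel scrap tray has corners (183,152), (265,135), (296,268), (222,282). The purple decoy is at (90,265), and the scrap tray I use is the unpainted one.

```bash
python3 - <<'E'
from h import *
import pickle
c=pickle.load(open('w2.pkl','rb'))
for n,p,z in [('cas',[(335,107),(480,108),(464,255),(332,254)],.04),('scr',[(183,152),(265,135),(296,268),(222,282)],.024),('pads',[(382,182)],.023),('pads2',[(426,182)],.023)]:
    X=plane(c,p,z)[:,:2]; print(n,X.round(4).tolist(),X.mean(0).round(4), np.linalg.norm(np.roll(X,-1,0)-X,axis=1).round(3) if len(X)>1 else '')
a=np.vstack([cv2.resize(c['img'][90:300,170:500],None,fx=2.2,fy=2.2)]); save('conf.png',a)
E
```

```text
cas [[0.6204, 0.2253], [0.6189, 0.0776], [0.4615, 0.0786], [0.4633, 0.2276]] [0.541  0.1523] [0.148 0.157 0.149 0.157]
scr [[0.5752, 0.3895], [0.5927, 0.2997], [0.4409, 0.2695], [0.4236, 0.3581]] [0.5081 0.3292] [0.091 0.155 0.09  0.155]
pads [[0.5417, 0.1718]] [0.5417 0.1718] 
pads2 [[0.5416, 0.1229]] [0.5416 0.1229]
```

View pics/conf.png

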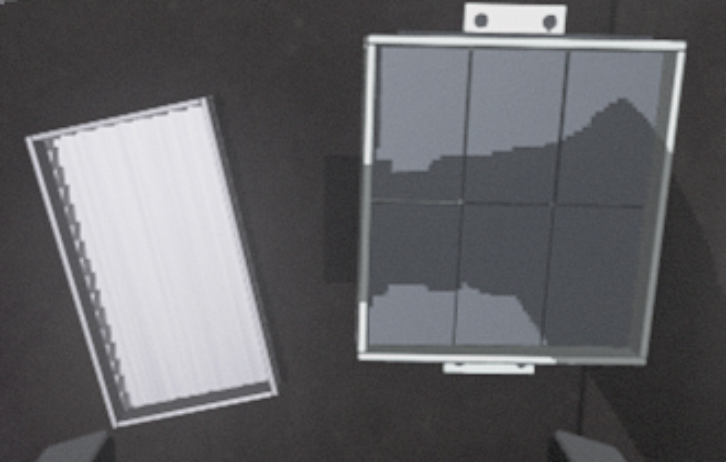

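```bash
cat > plan.py <<'E'
from h import *
def plan(wps,st=None):
    """wps: (x,y,z mm, psi deg, hand, settle rows, label). Prints calls; shares in tool axes at call start."""
    s=sensors.sense(); R=Ro.from_rotvec(s['orientation']).as_matrix()
    p=np.array(s['position'])*1000; a=np.degrees(np.arctan2(R[1,0],R[0,0]))
    if st: p,a=np.array(st[:3],float),st[3]
    print('start',p.round(1),round(a,1)); rows=[]
    for w in wps:
        q=np.array(w[:3],float); n=max(1,int(np.ceil(max(np.linalg.norm(q-p)/49,abs(w[3]-a)/8.5))))
        for k in range(1,n+1): rows.append((p+(q-p)*k/n,a+(w[3]-a)*k/n,w[4],''))
        rows+=[(q,w[3],w[4],w[6] if len(w)>6 else '')]*w[5]
        p,a=q,w[3]
    s=sensors.sense(); p=np.array(s['position'])*1000; a=np.degrees(np.arctan2(R[1,0],R[0,0]))
    if st: p,a=np.array(st[:3],float),st[3]
    for i in range(0,len(rows),5):
        ch=rows[i:i+5]; t=np.radians(a); M=np.array([[np.cos(t),np.sin(t),0],[np.sin(t),-np.cos(t),0],[0,0,-1]])
        out=[]
        for q,b,h,l in ch:
            v=(M.T@(q-p)/250).round(3)+0; out.append('{"hand": %g, "translation": [%g, %g, %g], "yaw": %g}'%(h,*v,round((a-b)/60,3)))
        print('['+', '.join(out)+']'); p,a=ch[-1][0],ch[-1][1]
E
python3 - <<'E'
from plan import *
plan([(454.6,-42.3,120,99,.5,1),(454.6,-42.3,14,99,.5,2),(454.6,-42.3,14,99,0,3)])
E
```

```text
start [522.5 241.5 295.4] -0.2
[{"hand": 0.5, "translation": [-0.022, 0.095, 0.058], "yaw": -0.138}, {"hand": 0.5, "translation": [-0.044, 0.189, 0.117], "yaw": -0.276}, {"hand": 0.5, "translation": [-0.067, 0.284, 0.175], "yaw": -0.414}, {"hand": 0.5, "translation": [-0.089, 0.379, 0.234], "yaw": -0.551}, {"hand": 0.5, "translation": [-0.111, 0.473, 0.292], "yaw": -0.689}]
[{"hand": 0.5, "translation": [-0.079, 0.056, 0.058], "yaw": -0.138}, {"hand": 0.5, "translation": [-0.158, 0.113, 0.117], "yaw": -0.276}, {"hand": 0.5, "translation": [-0.238, 0.169, 0.175], "yaw": -0.414}, {"hand": 0.5, "translation": [-0.317, 0.226, 0.234], "yaw": -0.551}, {"hand": 0.5, "translation": [-0.396, 0.282, 0.292], "yaw": -0.689}]
[{"hand": 0.5, "translation": [-0.097, -0.01, 0.058], "yaw": -0.138}, {"hand": 0.5, "translation": [-0.193, -0.02, 0.117], "yaw": -0.276}, {"hand": 0.5, "translation": [-0.193, -0.02, 0.117], "yaw": -0.276}, {"hand": 0.5, "translation": [-0.193, -0.02, 0.258], "yaw": -0.276}, {"hand": 0.5, "translation": [-0.193, -0.02, 0.4], "yaw": -0.276}]
[{"hand": 0.5, "translation": [0, 0, 0.141], "yaw": 0}, {"hand": 0.5, "translation": [0, 0, 0.141], "yaw": 0}, {"hand": 0.5, "translation": [0, 0, 0.141], "yaw": 0}, {"hand": 0, "translation": [0, 0, 0.141], "yaw": 0}, {"hand": 0, "translation": [0, 0, 0.141], "yaw": 0}]
[{"hand": 0, "translation": [0, 0, 0], "yaw": 0}, {"hand": 0, "translation": [0, 0, 0], "yaw": 0}]
```

>>> send_rows([
  {"hand": 0.5, "translation": [-0.022, 0.095, 0.058], "yaw": -0.138},
  {"hand": 0.5, "translation": [-0.044, 0.189, 0.117], "yaw": -0.276},
  {"hand": 0.5, "translation": [-0.067, 0.284, 0.175], "yaw": -0.414},
  {"hand": 0.5, "translation": [-0.089, 0.379, 0.234], "yaw": -0.551},
  {"hand": 0.5, "translation": [-0.111, 0.473, 0.292], "yaw": -0.689},
])

```text
t: 3.15
position: [0.4939, 0.1223, 0.2223]
orientation: [2.937, 1.11, 0.0]
ft_force: [0.5, 0.0, 0.4]
opening: 0.0573
grasp_force: 0.0
```

>>> send_rows([
  {"hand": 0.5, "translation": [-0.079, 0.056, 0.058], "yaw": -0.138},
  {"hand": 0.5, "translation": [-0.158, 0.113, 0.117], "yaw": -0.276},
  {"hand": 0.5, "translation": [-0.238, 0.169, 0.175], "yaw": -0.414},
  {"hand": 0.5, "translation": [-0.317, 0.226, 0.234], "yaw": -0.551},
  {"hand": 0.5, "translation": [-0.396, 0.282, 0.292], "yaw": -0.689},
])

```text
t: 3.65
position: [0.4655, 0.0042, 0.1493]
orientation: [2.356, 2.075, -0.001]
ft_force: [-0.1, -0.5, -0.4]
opening: 0.047
grasp_force: 0.0
```

>>> send_rows([
  {"hand": 0.5, "translation": [-0.097, -0.01, 0.058], "yaw": -0.138},
  {"hand": 0.5, "translation": [-0.193, -0.02, 0.117], "yaw": -0.276},
  {"hand": 0.5, "translation": [-0.193, -0.02, 0.117], "yaw": -0.276},
  {"hand": 0.5, "translation": [-0.193, -0.02, 0.117], "yaw": -0.276},
])

```text
t: 4.05
position: [0.4549, -0.0408, 0.1205]
orientation: [2.044, 2.386, -0.0]
ft_force: [0.2, 0.4, -0.1]
opening: 0.0467
grasp_force: 0.0
```

```bash
python3 - <<'E'
from plan import *
s=sensors.sense(); print(s['qpos'].round(2),s['opening'])
plan([(454.6,-42.3,14,99,.5,2),(454.6,-42.3,14,99,0,4),(454.6,-42.3,100,99,0,1),(511,107,90,90,0,2),(511,107,45,90,0,1)])
E
```

```text
[ 0.33  0.52 -0.43  2.12  0.39  0.57 -0.23] 0.04673050762390783
start [454.9 -40.8 120.5] 98.8
[{"hand": 0.5, "translation": [-0.002, -0.001, 0.142], "yaw": -0.001}, {"hand": 0.5, "translation": [-0.004, -0.001, 0.284], "yaw": -0.002}, {"hand": 0.5, "translation": [-0.006, -0.002, 0.426], "yaw": -0.003}, {"hand": 0.5, "translation": [-0.006, -0.002, 0.426], "yaw": -0.003}, {"hand": 0.5, "translation": [-0.006, -0.002, 0.426], "yaw": -0.003}]
[{"hand": 0, "translation": [0, 0, 0], "yaw": 0}, {"hand": 0, "translation": [0, 0, 0], "yaw": 0}, {"hand": 0, "translation": [0, 0, 0], "yaw": 0}, {"hand": 0, "translation": [0, 0, 0], "yaw": 0}, {"hand": 0, "translation": [0, 0, 0], "yaw": 0}]
[{"hand": 0, "translation": [0, 0, -0.172], "yaw": 0}, {"hand": 0, "translation": [0, 0, -0.344], "yaw": 0}, {"hand": 0, "translation": [0, 0, -0.344], "yaw": 0}, {"hand": 0, "translation": [0.139, 0.079, -0.334], "yaw": 0.037}, {"hand": 0, "translation": [0.277, 0.158, -0.324], "yaw": 0.075}]
[{"hand": 0, "translation": [0.144, 0.068, 0.01], "yaw": 0.037}, {"hand": 0, "translation": [0.289, 0.136, 0.02], "yaw": 0.075}, {"hand": 0, "translation": [0.289, 0.136, 0.02], "yaw": 0.075}, {"hand": 0, "translation": [0.289, 0.136, 0.02], "yaw": 0.075}, {"hand": 0, "translation": [0.289, 0.136, 0.2], "yaw": 0.075}]
[{"hand": 0, "translation": [0, 0, 0], "yaw": 0}]
```

>>> send_rows([
  {"hand": 0.5, "translation": [-0.002, 0, 0.142], "yaw": 0},
  {"hand": 0.5, "translation": [-0.004, 0, 0.284], "yaw": 0},
  {"hand": 0.5, "translation": [-0.004, 0, 0.426], "yaw": 0},
  {"hand": 0.5, "translation": [-0.004, 0, 0.426], "yaw": 0},
  {"hand": 0.5, "translation": [-0.004, 0, 0.426], "yaw": 0},
])

```text
t: 4.55
position: [0.4558, -0.0393, 0.0145]
orientation: [2.035, 2.393, 0.0]
ft_force: [-0.1, -0.2, 0.1]
opening: 0.0469
grasp_force: 0.0
```

>>> send_rows([
  {"hand": 0, "translation": [0, 0, 0], "yaw": 0},
  {"hand": 0, "translation": [0, 0, 0], "yaw": 0},
  {"hand": 0, "translation": [0, 0, 0], "yaw": 0},
  {"hand": 0, "translation": [0, 0, 0], "yaw": 0},
], newtons=25)

```text
t: 4.95
position: [0.4565, -0.0402, 0.0154]
orientation: [2.035, 2.39, 0.003]
ft_force: [-1.1, 0.3, 8.1]
opening: 0.0317
grasp_force: 25.0
```

>>> send_rows([
  {"hand": 0, "translation": [0, 0, -0.172], "yaw": 0},
  {"hand": 0, "translation": [0, 0, -0.344], "yaw": 0},
  {"hand": 0, "translation": [0, 0, -0.344], "yaw": 0},
  {"hand": 0, "translation": [0.139, 0.079, -0.334], "yaw": 0.037},
  {"hand": 0, "translation": [0.277, 0.158, -0.324], "yaw": 0.075},
])

```text
t: 5.45
position: [0.4837, 0.0335, 0.0954]
orientation: [2.135, 2.303, 0.001]
ft_force: [0.1, 0.1, -0.7]
opening: 0.0319
grasp_force: 25.0
```

>>> send_rows([
  {"hand": 0, "translation": [0.144, 0.068, 0.01], "yaw": 0.037},
  {"hand": 0, "translation": [0.289, 0.136, 0.02], "yaw": 0.075},
  {"hand": 0, "translation": [0.289, 0.136, 0.02], "yaw": 0.075},
  {"hand": 0, "translation": [0.289, 0.136, 0.02], "yaw": 0.075},
])

```text
t: 5.85
position: [0.5106, 0.1099, 0.0896]
orientation: [-2.215, -2.228, 0.001]
ft_force: [-0.2, -0.5, -0.3]
opening: 0.0317
grasp_force: 25.0
```

```bash
python3 - <<'E'
from plan import *
s=sensors.sense(); print(s['position'],s['opening'],s['grasp_force'])
plan([(511,107,38,90,0,1),(511,107,37,90,.5,3),(511,107,120,90,.5,0),(455,-103.4,120,100.6,.5,1),(455,-103.4,14,100.6,.5,1)])
E
```

```text
[0.5106285  0.10994535 0.08956909] 0.0317372121530469 24.996892511844635
start [510.6 109.9  89.6] 90.3
[{"hand": 0, "translation": [-0.006, 0.001, 0.103], "yaw": 0.003}, {"hand": 0, "translation": [-0.012, 0.001, 0.206], "yaw": 0.006}, {"hand": 0, "translation": [-0.012, 0.001, 0.206], "yaw": 0.006}, {"hand": 0.5, "translation": [-0.012, 0.001, 0.21], "yaw": 0.006}, {"hand": 0.5, "translation": [-0.012, 0.001, 0.21], "yaw": 0.006}]
[{"hand": 0.5, "translation": [0, 0, 0], "yaw": 0}, {"hand": 0.5, "translation": [0, 0, 0], "yaw": 0}, {"hand": 0.5, "translation": [0, 0, -0.166], "yaw": 0}, {"hand": 0.5, "translation": [0, 0, -0.332], "yaw": 0}, {"hand": 0.5, "translation": [-0.168, -0.045, -0.332], "yaw": -0.035}]
[{"hand": 0.5, "translation": [-0.167, -0.051, 0], "yaw": -0.035}, {"hand": 0.5, "translation": [-0.333, -0.102, 0], "yaw": -0.071}, {"hand": 0.5, "translation": [-0.5, -0.153, 0], "yaw": -0.106}, {"hand": 0.5, "translation": [-0.666, -0.204, 0], "yaw": -0.141}, {"hand": 0.5, "translation": [-0.666, -0.204, 0], "yaw": -0.141}]
[{"hand": 0.5, "translation": [0, 0, 0.141], "yaw": 0}, {"hand": 0.5, "translation": [0, 0, 0.283], "yaw": 0}, {"hand": 0.5, "translation": [0, 0, 0.424], "yaw": 0}, {"hand": 0.5, "translation": [0, 0, 0.424], "yaw": 0}]
```

>>> send_rows([
  {"hand": 0, "translation": [-0.006, 0, 0.103], "yaw": 0},
  {"hand": 0, "translation": [-0.008, 0, 0.206], "yaw": 0},
  {"hand": 0, "translation": [-0.008, 0, 0.206], "yaw": 0},
  {"hand": 0.5, "translation": [-0.008, 0, 0.21], "yaw": 0},
  {"hand": 0.5, "translation": [-0.008, 0, 0.21], "yaw": 0},
])

```text
t: 6.35
position: [0.5117, 0.1068, 0.0383]
orientation: [2.218, 2.224, 0.002]
ft_force: [-0.7, -0.6, -0.2]
opening: 0.0447
grasp_force: 0.0
```

>>> send_rows([
  {"hand": 0.5, "translation": [0, 0, 0], "yaw": 0},
  {"hand": 0.5, "translation": [0, 0, 0], "yaw": 0},
  {"hand": 0.5, "translation": [0, 0, -0.166], "yaw": 0},
  {"hand": 0.5, "translation": [0, 0, -0.332], "yaw": 0},
  {"hand": 0.5, "translation": [-0.168, -0.045, -0.332], "yaw": -0.035},
])

```text
t: 6.85
position: [0.5058, 0.0724, 0.1258]
orientation: [2.162, 2.272, 0.023]
ft_force: [1.2, -0.0, -0.8]
opening: 0.0472
grasp_force: 0.0
```

>>> send_rows([
  {"hand": 0.5, "translation": [-0.167, -0.051, 0], "yaw": -0.035},
  {"hand": 0.5, "translation": [-0.333, -0.102, 0], "yaw": -0.071},
  {"hand": 0.5, "translation": [-0.5, -0.153, 0], "yaw": -0.106},
  {"hand": 0.5, "translation": [-0.666, -0.204, 0], "yaw": -0.141},
  {"hand": 0.5, "translation": [-0.666, -0.204, 0], "yaw": -0.141},
])

```text
t: 7.35
position: [0.4531, -0.1103, 0.1202]
orientation: [2.015, 2.41, -0.007]
ft_force: [1.0, 0.8, -0.2]
opening: 0.0473
grasp_force: 0.0
```

```bash
python3 - <<'E'
from plan import *
s=sensors.sense(); print(s['position'],s['opening'],s['grasp_force'])
c=cam('wrist'); import pickle; pickle.dump(c,open('w3.pkl','wb')); save('w3.png',c['img'])
s=sensors.sense(); print(s['position'])
plan([(455,-103.4,14,100.6,.5,1)])
E
```

```text
[ 0.45307827 -0.11033326  0.12021385] 0.04734290288227596 0.0
[ 0.45469683 -0.10668106  0.1204795 ]
start [ 454.7 -106.7  120.5] 100.4
[{"hand": 0.5, "translation": [0.004, 0.001, 0.142], "yaw": -0.001}, {"hand": 0.5, "translation": [0.008, 0.002, 0.284], "yaw": -0.003}, {"hand": 0.5, "translation": [0.013, 0.004, 0.426], "yaw": -0.004}, {"hand": 0.5, "translation": [0.013, 0.004, 0.426], "yaw": -0.004}]
```

View pics/w3.png

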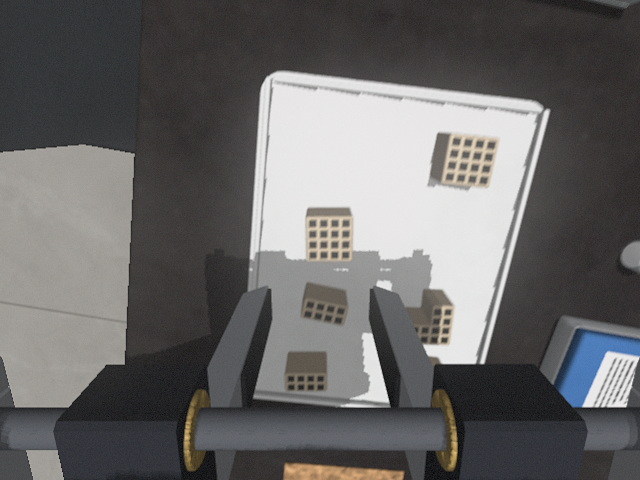

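The wrist view shows W3 at (330,235) between the fingers' plane and camera, H1 at (325,303), H2 at (306,372), W1 at (466,160). All are undisturbed.

```bash
python3 - <<'E'
from det import *
import pickle
c=pickle.load(open('w3.pkl','rb'))
for t in (40,60): blocks(c,'b3.png',(290,195,520,330),cell=7,thr=t,up=2)
E
```

```text
[324. 312.] 8 mean [ 462.4 -156.5] rect [ 462.4 -156.5] [ 7.5 22.3] 87.7
[330. 240.] 17 mean [ 456.6 -103.4] rect [ 456.6 -105.9] [22.3 29.4] 10.7
[443. 314.] 5 mean [ 546.3 -142.4] rect [ 545.5 -141. ] [ 7.5 15.4] 8.2
[329. 239.] 16 mean [ 455.9 -102.4] rect [ 456.  -102.4] [22.3 22.3] 10.6
[324. 312.] 8 mean [ 462.4 -156.5] rect [ 462.4 -156.5] [ 7.5 22.4] 87.5
```

>>> send_rows([
  {"hand": 0.5, "translation": [0, 0, 0.142], "yaw": 0},
  {"hand": 0.5, "translation": [0, 0, 0.284], "yaw": 0},
  {"hand": 0.5, "translation": [0, 0, 0.3], "yaw": 0},
  {"hand": 0.5, "translation": [0, 0, 0.3], "yaw": 0},
])

```text
t: 7.8
position: [0.4558, -0.1016, 0.0452]
orientation: [-1.999, -2.422, 0.0]
ft_force: [-0.9, -0.3, 0.7]
opening: 0.0471
grasp_force: 0.0
```

```bash
python3 - <<'E'
from plan import *
plan([(455.5,-103,14,100.6,.5,1),(455.5,-103,14,100.6,0,2),(455.5,-103,100,100.6,0,0),(571,107,95,90,0,1),(571,107,37,90,0,2),(571,107,37,90,.5,2),(571,107,110,90,.5,0),(534.3,-36.4,100,94.3,.5,1),(534.3,-36.4,45,94.3,.5,1)],st=(455,-103.4,45.5,100.6))
E
```

```text
start [ 455.  -103.4   45.5] 100.6
[{"hand": 0.5, "translation": [0.001, 0.002, 0.126], "yaw": 0}, {"hand": 0.5, "translation": [0.001, 0.002, 0.126], "yaw": 0}, {"hand": 0, "translation": [0.001, 0.002, 0.126], "yaw": 0}, {"hand": 0, "translation": [0.001, 0.002, 0.126], "yaw": 0}, {"hand": 0, "translation": [0.001, 0.002, 0.126], "yaw": 0}]
[{"hand": 0, "translation": [0, 0, -0.172], "yaw": 0}, {"hand": 0, "translation": [0, 0, -0.344], "yaw": 0}, {"hand": 0, "translation": [0.148, 0.122, -0.34], "yaw": 0.035}, {"hand": 0, "translation": [0.296, 0.243, -0.336], "yaw": 0.071}, {"hand": 0, "translation": [0.444, 0.365, -0.332], "yaw": 0.106}]
[{"hand": 0, "translation": [0.161, 0.105, 0.004], "yaw": 0.035}, {"hand": 0, "translation": [0.321, 0.209, 0.008], "yaw": 0.071}, {"hand": 0, "translation": [0.321, 0.209, 0.008], "yaw": 0.071}, {"hand": 0, "translation": [0.321, 0.209, 0.124], "yaw": 0.071}, {"hand": 0, "translation": [0.321, 0.209, 0.24], "yaw": 0.071}]
[{"hand": 0, "translation": [0, 0, 0], "yaw": 0}, {"hand": 0, "translation": [0, 0, 0], "yaw": 0}, {"hand": 0.5, "translation": [0, 0, 0], "yaw": 0}, {"hand": 0.5, "translation": [0, 0, 0], "yaw": 0}, {"hand": 0.5, "translation": [0, 0, 0], "yaw": 0}]
[{"hand": 0.5, "translation": [0, 0, -0.146], "yaw": 0}, {"hand": 0.5, "translation": [0, 0, -0.292], "yaw": 0}, {"hand": 0.5, "translation": [-0.143, -0.037, -0.282], "yaw": -0.018}, {"hand": 0.5, "translation": [-0.287, -0.073, -0.272], "yaw": -0.036}, {"hand": 0.5, "translation": [-0.43, -0.11, -0.262], "yaw": -0.054}]
[{"hand": 0.5, "translation": [-0.141, -0.045, 0.01], "yaw": -0.018}, {"hand": 0.5, "translation": [-0.141, -0.045, 0.01], "yaw": -0.018}, {"hand": 0.5, "translation": [-0.141, -0.045, 0.12], "yaw": -0.018}, {"hand": 0.5, "translation": [-0.141, -0.045, 0.23], "yaw": -0.018}, {"hand": 0.5, "translation": [-0.141, -0.045, 0.23], "yaw": -0.018}]
```

>>> send_rows([
  {"hand": 0.5, "translation": [0.001, 0.002, 0.126], "yaw": 0},
  {"hand": 0.5, "translation": [0.001, 0.002, 0.126], "yaw": 0},
  {"hand": 0, "translation": [0.001, 0.002, 0.126], "yaw": 0},
  {"hand": 0, "translation": [0.001, 0.002, 0.126], "yaw": 0},
  {"hand": 0, "translation": [0.001, 0.002, 0.126], "yaw": 0},
])

```text
t: 8.3
position: [0.4573, -0.1028, 0.0153]
orientation: [2.002, 2.418, 0.002]
ft_force: [-0.0, 0.3, 6.8]
opening: 0.0319
grasp_force: 25.0
```

>>> send_rows([
  {"hand": 0, "translation": [0, 0, -0.172], "yaw": 0},
  {"hand": 0, "translation": [0, 0, -0.344], "yaw": 0},
  {"hand": 0, "translation": [0.148, 0.122, -0.34], "yaw": 0.035},
  {"hand": 0, "translation": [0.296, 0.243, -0.336], "yaw": 0.071},
  {"hand": 0, "translation": [0.444, 0.365, -0.332], "yaw": 0.106},
])

```text
t: 8.8
position: [0.5263, 0.0235, 0.0983]
orientation: [2.138, 2.299, 0.002]
ft_force: [1.2, -0.6, -0.6]
opening: 0.0317
grasp_force: 25.0
```

>>> send_rows([
  {"hand": 0, "translation": [0.161, 0.105, 0.004], "yaw": 0.035},
  {"hand": 0, "translation": [0.321, 0.209, 0.008], "yaw": 0.071},
  {"hand": 0, "translation": [0.321, 0.209, 0.008], "yaw": 0.071},
  {"hand": 0, "translation": [0.321, 0.209, 0.124], "yaw": 0.071},
  {"hand": 0, "translation": [0.321, 0.209, 0.24], "yaw": 0.071},
])

```text
t: 9.3
position: [0.5718, 0.1075, 0.0375]
orientation: [2.217, 2.224, 0.003]
ft_force: [0.6, 0.1, -0.5]
opening: 0.032
grasp_force: 25.0
```

>>> send_rows([
  {"hand": 0, "translation": [0, 0, 0], "yaw": 0},
  {"hand": 0, "translation": [0, 0, 0], "yaw": 0},
  {"hand": 0.5, "translation": [0, 0, 0], "yaw": 0},
  {"hand": 0.5, "translation": [0, 0, 0], "yaw": 0},
  {"hand": 0.5, "translation": [0, 0, 0], "yaw": 0},
])

```text
t: 9.8
position: [0.5717, 0.1074, 0.0379]
orientation: [2.218, 2.223, 0.002]
ft_force: [-0.1, 0.2, 0.4]
opening: 0.0465
grasp_force: 0.0
```

>>> send_rows([
  {"hand": 0.5, "translation": [0, 0, -0.146], "yaw": 0},
  {"hand": 0.5, "translation": [0, 0, -0.292], "yaw": 0},
  {"hand": 0.5, "translation": [-0.143, -0.037, -0.282], "yaw": -0.018},
  {"hand": 0.5, "translation": [-0.287, -0.073, -0.272], "yaw": -0.036},
  {"hand": 0.5, "translation": [-0.43, -0.11, -0.262], "yaw": -0.054},
])

```text
t: 10.3
position: [0.5439, -0.0013, 0.1032]
orientation: [2.152, 2.287, 0.002]
ft_force: [-0.2, -0.5, 0.3]
opening: 0.0471
grasp_force: 0.0
```

>>> send_rows([
  {"hand": 0.5, "translation": [-0.141, -0.045, 0.01], "yaw": -0.018},
  {"hand": 0.5, "translation": [-0.141, -0.045, 0.01], "yaw": -0.018},
  {"hand": 0.5, "translation": [-0.141, -0.045, 0.12], "yaw": -0.018},
  {"hand": 0.5, "translation": [-0.141, -0.045, 0.23], "yaw": -0.018},
  {"hand": 0.5, "translation": [-0.141, -0.045, 0.23], "yaw": -0.018},
])

```text
t: 10.8
position: [0.5326, -0.0355, 0.0427]
orientation: [-2.13, -2.305, 0.005]
ft_force: [-0.6, 0.1, -0.2]
opening: 0.0469
grasp_force: 0.0
```

```bash
python3 - <<'E'
from plan import *
s=sensors.sense(); print(s['position'],s['opening'],s['grasp_force'])
plan([(534.3,-36.4,14,94.3,.5,1),(534.3,-36.4,14,94.3,0,2),(534.3,-36.4,100,94.3,0,0),(511,197,95,90,0,1),(511,197,37,90,0,2),(511,197,37,90,.5,2),(511,197,120,90,.5,0),(549.4,-212,110,92.2,.5,1),(549.4,-212,50,92.2,.5,1)],st=(534.3,-36.4,45,94.3))
E
```

```text
[ 0.53264734 -0.03549989  0.04274817] 0.04686750237414643 0.0
start [534.3 -36.4  45. ] 94.3
[{"hand": 0.5, "translation": [0, 0, 0.124], "yaw": 0}, {"hand": 0.5, "translation": [0, 0, 0.124], "yaw": 0}, {"hand": 0, "translation": [0, 0, 0.124], "yaw": 0}, {"hand": 0, "translation": [0, 0, 0.124], "yaw": 0}, {"hand": 0, "translation": [0, 0, 0.124], "yaw": 0}]
[{"hand": 0, "translation": [0, 0, -0.172], "yaw": 0}, {"hand": 0, "translation": [0, 0, -0.344], "yaw": 0}, {"hand": 0, "translation": [0.188, -0.005, -0.34], "yaw": 0.014}, {"hand": 0, "translation": [0.375, -0.009, -0.336], "yaw": 0.029}, {"hand": 0, "translation": [0.563, -0.014, -0.332], "yaw": 0.043}]
[{"hand": 0, "translation": [0.187, -0.013, 0.004], "yaw": 0.014}, {"hand": 0, "translation": [0.374, -0.026, 0.008], "yaw": 0.029}, {"hand": 0, "translation": [0.374, -0.026, 0.008], "yaw": 0.029}, {"hand": 0, "translation": [0.374, -0.026, 0.124], "yaw": 0.029}, {"hand": 0, "translation": [0.374, -0.026, 0.24], "yaw": 0.029}]
[{"hand": 0, "translation": [0, 0, 0], "yaw": 0}, {"hand": 0, "translation": [0, 0, 0], "yaw": 0},
[... 466 characters left out ...]
: -0.012}]
[{"hand": 0.5, "translation": [-0.182, 0.015, 0.004], "yaw": -0.004}, {"hand": 0.5, "translation": [-0.364, 0.029, 0.009], "yaw": -0.008}, {"hand": 0.5, "translation": [-0.546, 0.044, 0.013], "yaw": -0.012}, {"hand": 0.5, "translation": [-0.728, 0.059, 0.018], "yaw": -0.016}, {"hand": 0.5, "translation": [-0.91, 0.074, 0.022], "yaw": -0.02}]
[{"hand": 0.5, "translation": [-0.182, 0.011, 0.004], "yaw": -0.004}, {"hand": 0.5, "translation": [-0.182, 0.011, 0.004], "yaw": -0.004}, {"hand": 0.5, "translation": [-0.182, 0.011, 0.124], "yaw": -0.004}, {"hand": 0.5, "translation": [-0.182, 0.011, 0.244], "yaw": -0.004}, {"hand": 0.5, "translation": [-0.182, 0.011, 0.244], "yaw": -0.004}]
```

>>> send_rows([
  {"hand": 0.5, "translation": [0, 0, 0.124], "yaw": 0},
  {"hand": 0.5, "translation": [0, 0, 0.124], "yaw": 0},
  {"hand": 0, "translation": [0, 0, 0.124], "yaw": 0},
  {"hand": 0, "translation": [0, 0, 0.124], "yaw": 0},
  {"hand": 0, "translation": [0, 0, 0.124], "yaw": 0},
])

```text
t: 11.3
position: [0.5358, -0.0358, 0.0153]
orientation: [2.132, 2.305, 0.003]
ft_force: [-0.1, 1.5, 4.4]
opening: 0.0318
grasp_force: 25.0
```

>>> send_rows([
  {"hand": 0, "translation": [0, 0, -0.172], "yaw": 0},
  {"hand": 0, "translation": [0, 0, -0.344], "yaw": 0},
  {"hand": 0, "translation": [0.188, -0.005, -0.34], "yaw": 0.014},
  {"hand": 0, "translation": [0.375, -0.009, -0.336], "yaw": 0.029},
  {"hand": 0, "translation": [0.563, -0.014, -0.332], "yaw": 0.043},
])

```text
t: 11.8
position: [0.5207, 0.1049, 0.0982]
orientation: [2.187, 2.254, 0.003]
ft_force: [0.8, 0.1, -1.9]
opening: 0.0321
grasp_force: 25.0
```

>>> send_rows([
  {"hand": 0, "translation": [0.187, -0.013, 0.004], "yaw": 0.014},
  {"hand": 0, "translation": [0.374, -0.026, 0.008], "yaw": 0.029},
  {"hand": 0, "translation": [0.374, -0.026, 0.008], "yaw": 0.029},
  {"hand": 0, "translation": [0.374, -0.026, 0.124], "yaw": 0.029},
  {"hand": 0, "translation": [0.374, -0.026, 0.24], "yaw": 0.029},
])

```text
t: 12.3
position: [0.5117, 0.1978, 0.0376]
orientation: [2.216, 2.224, 0.005]
ft_force: [0.5, -0.6, -0.0]
opening: 0.0317
grasp_force: 25.0
```

>>> send_rows([
  {"hand": 0, "translation": [0, 0, 0], "yaw": 0},
  {"hand": 0, "translation": [0, 0, 0], "yaw": 0},
  {"hand": 0.5, "translation": [0, 0, 0], "yaw": 0},
  {"hand": 0.5, "translation": [0, 0, 0], "yaw": 0},
  {"hand": 0.5, "translation": [0, 0, 0], "yaw": 0},
])

```text
t: 12.8
position: [0.5112, 0.1973, 0.0378]
orientation: [2.218, 2.224, 0.002]
ft_force: [0.4, -0.1, -0.5]
opening: 0.0469
grasp_force: 0.0
```

>>> send_rows([
  {"hand": 0.5, "translation": [0, 0, -0.166], "yaw": 0},
  {"hand": 0.5, "translation": [0, 0, -0.332], "yaw": 0},
  {"hand": 0.5, "translation": [-0.182, 0.017, -0.328], "yaw": -0.004},
  {"hand": 0.5, "translation": [-0.364, 0.034, -0.323], "yaw": -0.008},
  {"hand": 0.5, "translation": [-0.545, 0.051, -0.319], "yaw": -0.012},
])

```text
t: 13.3
position: [0.5242, 0.0596, 0.1175]
orientation: [2.202, 2.239, 0.002]
ft_force: [0.5, 0.4, -1.0]
opening: 0.0467
grasp_force: 0.0
```

>>> send_rows([
  {"hand": 0.5, "translation": [-0.182, 0.015, 0.004], "yaw": -0.004},
  {"hand": 0.5, "translation": [-0.364, 0.029, 0.009], "yaw": -0.008},
  {"hand": 0.5, "translation": [-0.546, 0.044, 0.013], "yaw": -0.012},
  {"hand": 0.5, "translation": [-0.728, 0.059, 0.018], "yaw": -0.016},
  {"hand": 0.5, "translation": [-0.91, 0.074, 0.022], "yaw": -0.02},
])

```text
t: 13.8
position: [0.5458, -0.1683, 0.1116]
orientation: [2.18, 2.261, 0.001]
ft_force: [1.1, -0.1, -0.2]
opening: 0.0471
grasp_force: 0.0
```

>>> send_rows([
  {"hand": 0.5, "translation": [-0.182, 0.011, 0.004], "yaw": -0.004},
  {"hand": 0.5, "translation": [-0.182, 0.011, 0.004], "yaw": -0.004},
  {"hand": 0.5, "translation": [-0.182, 0.011, 0.004], "yaw": -0.004},
])

```text
t: 14.1
position: [0.5497, -0.213, 0.1101]
orientation: [2.18, 2.262, 0.0]
ft_force: [0.2, -0.0, 0.8]
opening: 0.047
grasp_force: 0.0
```

```bash
python3 - <<'E'
from det import *
import pickle
c=cam('wrist'); pickle.dump(c,open('w4.pkl','wb')); save('w4.png',c['img']); print(sensors.sense()['position'])
for t in (40,60): blocks(c,'b4.png',(220,60,520,330),cell=7,thr=t,up=2)
E
```

```text
[ 0.55002808 -0.21097703  0.11027502]
[316. 165.] 9 mean [ 544.  -155.4] rect [ 539.2 -153.3] [22.3 22.4] 8.5
[322. 251.] 16 mean [ 549.8 -211.1] rect [ 549.8 -211.1] [22.4 22.3] 2.0
[322. 251.] 16 mean [ 549.8 -211.1] rect [ 549.8 -211. ] [22.3 22.1] 2.1
[313. 165.] 12 mean [ 541.9 -155.3] rect [ 539.2 -153.3] [22.3 22.3] 8.5
```

View pics/b4.png

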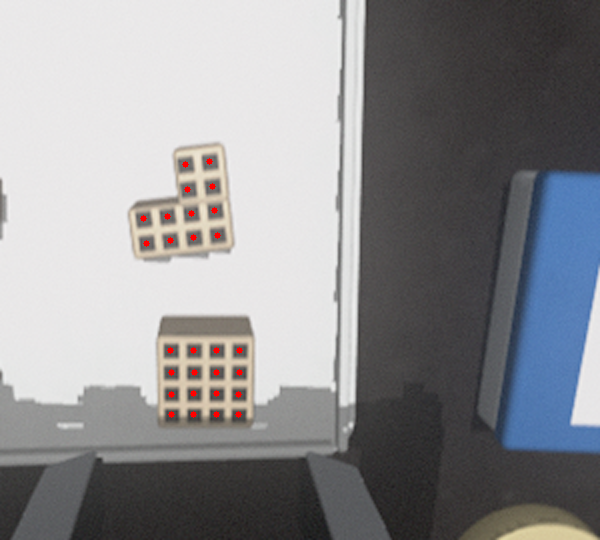

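W2 and the cornerless block are confirmed (12 and 16 cells).

```bash
python3 - <<'E'
from plan import *
plan([(549.6,-211.3,14,92,.5,1),(549.6,-211.3,14,92,0,2),(549.6,-211.3,100,92,0,0),(571,197,95,90,0,1),(571,197,37,90,0,2),(571,197,37,90,.5,2),(571,197,120,90,.5,0),(540.4,-161.2,110,98.5,.5,1),(540.4,-161.2,50,98.5,.5,1)],st=(549.4,-212,109,92.2))
E
```

```text
start [ 549.4 -212.   109. ] 92.2
[{"hand": 0.5, "translation": [0.001, 0, 0.19], "yaw": 0.002}, {"hand": 0.5, "translation": [0.003, 0.001, 0.38], "yaw": 0.003}, {"hand": 0.5, "translation": [0.003, 0.001, 0.38], "yaw": 0.003}, {"hand": 0, "translation": [0.003, 0.001, 0.38], "yaw": 0.003}, {"hand": 0, "translation": [0.003, 0.001, 0.38], "yaw": 0.003}]
[{"hand": 0, "translation": [0, 0, 0], "yaw": 0}, {"hand": 0, "translation": [0, 0, -0.172], "yaw": 0}, {"hand": 0, "translation": [0, 0, -0.344], "yaw": 0}, {"hand": 0, "translation": [0.181, 0.016, -0.342], "yaw": 0.004}, {"hand": 0, "translation": [0.362, 0.032, -0.34], "yaw": 0.007}]
[{"hand": 0, "translation": [0.181, 0.014, 0.002], "yaw": 0.004}, {"hand": 0, "translation": [0.362, 0.029, 0.004], "yaw": 0.007}, {"hand": 0, "translation": [0.543, 0.043, 0.007], "yaw": 0.011}, {"hand": 0, "translation": [0.725, 0.058, 0.009], "yaw": 0.015}, {"hand": 0, "translation": [0.906, 0.072, 0.011], "yaw": 0.019}]
[{"hand": 0, "translation": [0.181, 0.011, 0.002], "yaw": 0.004}, {"hand": 0, "translation": [0.363, 0.022, 0.004], "yaw": 0.007
[... 635 characters left out ...]
hand": 0.5, "translation": [-0.358, -0.031, -0.322], "yaw": -0.035}, {"hand": 0.5, "translation": [-0.537, -0.046, -0.317], "yaw": -0.053}]
[{"hand": 0.5, "translation": [-0.178, -0.025, 0.005], "yaw": -0.018}, {"hand": 0.5, "translation": [-0.356, -0.05, 0.01], "yaw": -0.035}, {"hand": 0.5, "translation": [-0.534, -0.076, 0.015], "yaw": -0.053}, {"hand": 0.5, "translation": [-0.712, -0.101, 0.02], "yaw": -0.071}, {"hand": 0.5, "translation": [-0.89, -0.126, 0.025], "yaw": -0.089}]
[{"hand": 0.5, "translation": [0, 0, 0], "yaw": 0}, {"hand": 0.5, "translation": [0, 0, 0.12], "yaw": 0}, {"hand": 0.5, "translation": [0, 0, 0.24], "yaw": 0}, {"hand": 0.5, "translation": [0, 0, 0.24], "yaw": 0}]
```

>>> send_rows([
  {"hand": 0.5, "translation": [0.001, 0, 0.19], "yaw": 0.002},
  {"hand": 0.5, "translation": [0.003, 0.001, 0.38], "yaw": 0.003},
  {"hand": 0.5, "translation": [0.003, 0.001, 0.38], "yaw": 0.003},
  {"hand": 0, "translation": [0.003, 0.001, 0.38], "yaw": 0.003},
  {"hand": 0, "translation": [0.003, 0.001, 0.38], "yaw": 0.003},
])

```text
t: 14.65
position: [0.5524, -0.2101, 0.0176]
orientation: [2.176, 2.262, 0.004]
ft_force: [-0.3, -0.3, 0.3]
opening: 0.0345
grasp_force: 0.4
```

>>> send_rows([
  {"hand": 0, "translation": [0, 0, 0], "yaw": 0},
  {"hand": 0, "translation": [0, 0, -0.172], "yaw": 0},
  {"hand": 0, "translation": [0, 0, -0.344], "yaw": 0},
  {"hand": 0, "translation": [0.181, 0.016, -0.342], "yaw": 0.004},
  {"hand": 0, "translation": [0.362, 0.032, -0.34], "yaw": 0.007},
])

```text
t: 15.15
position: [0.5569, -0.1214, 0.1036]
orientation: [2.19, 2.244, 0.005]
ft_force: [0.6, 1.6, -0.9]
opening: 0.0317
grasp_force: 25.0
```

>>> send_rows([
  {"hand": 0, "translation": [0.181, 0.014, 0.002], "yaw": 0.004},
  {"hand": 0, "translation": [0.362, 0.029, 0.004], "yaw": 0.007},
  {"hand": 0, "translation": [0.543, 0.043, 0.007], "yaw": 0.011},
  {"hand": 0, "translation": [0.725, 0.058, 0.009], "yaw": 0.015},
  {"hand": 0, "translation": [0.906, 0.072, 0.011], "yaw": 0.019},
])

```text
t: 15.65
position: [0.567, 0.1089, 0.0993]
orientation: [2.209, 2.231, 0.004]
ft_force: [0.7, 0.4, 0.5]
opening: 0.032
grasp_force: 25.0
```

>>> send_rows([
  {"hand": 0, "translation": [0.181, 0.011, 0.002], "yaw": 0.004},
  {"hand": 0, "translation": [0.363, 0.022, 0.004], "yaw": 0.007},
  {"hand": 0, "translation": [0.363, 0.022, 0.004], "yaw": 0.007},
  {"hand": 0, "translation": [0.363, 0.022, 0.12], "yaw": 0.007},
  {"hand": 0, "translation": [0.363, 0.022, 0.236], "yaw": 0.007},
])

```text
t: 16.15
position: [0.5725, 0.1984, 0.0403]
orientation: [2.216, 2.223, 0.007]
ft_force: [-1.0, 0.1, 0.0]
opening: 0.0318
grasp_force: 25.0
```

>>> send_rows([
  {"hand": 0, "translation": [0, 0, 0], "yaw": 0},
  {"hand": 0, "translation": [0, 0, 0], "yaw": 0},
  {"hand": 0.5, "translation": [0, 0, 0], "yaw": 0},
  {"hand": 0.5, "translation": [0, 0, 0], "yaw": 0},
  {"hand": 0.5, "translation": [0, 0, 0], "yaw": 0},
])

```text
t: 16.65
position: [0.5716, 0.1979, 0.0396]
orientation: [2.218, 2.223, 0.003]
ft_force: [-0.1, 0.2, -0.9]
opening: 0.0468
grasp_force: 0.0
```

>>> send_rows([
  {"hand": 0.5, "translation": [0, 0, -0.166], "yaw": 0},
  {"hand": 0.5, "translation": [0, 0, -0.332], "yaw": 0},
  {"hand": 0.5, "translation": [-0.179, -0.015, -0.327], "yaw": -0.018},
  {"hand": 0.5, "translation": [-0.358, -0.031, -0.322], "yaw": -0.035},
  {"hand": 0.5, "translation": [-0.537, -0.046, -0.317], "yaw": -0.053},
])

```text
t: 17.15
position: [0.5598, 0.0621, 0.1186]
orientation: [2.153, 2.286, 0.002]
ft_force: [0.4, 0.3, -0.9]
opening: 0.0472
grasp_force: 0.0
```

>>> send_rows([
  {"hand": 0.5, "translation": [-0.178, -0.025, 0.005], "yaw": -0.018},
  {"hand": 0.5, "translation": [-0.356, -0.05, 0.01], "yaw": -0.035},
  {"hand": 0.5, "translation": [-0.534, -0.076, 0.015], "yaw": -0.053},
  {"hand": 0.5, "translation": [-0.712, -0.101, 0.02], "yaw": -0.071},
  {"hand": 0.5, "translation": [-0.89, -0.126, 0.025], "yaw": -0.089},
])

```text
t: 17.65
position: [0.541, -0.1625, 0.1119]
orientation: [2.045, 2.383, 0.001]
ft_force: [0.5, -0.6, -0.6]
opening: 0.0475
grasp_force: 0.0
```

>>> send_rows([
  {"hand": 0.5, "translation": [0, 0, 0], "yaw": 0},
  {"hand": 0.5, "translation": [0, 0, 0], "yaw": 0},
])

```text
t: 17.85
position: [0.5409, -0.1621, 0.1116]
orientation: [2.051, 2.379, 0.0]
ft_force: [0.1, 0.4, 0.4]
opening: 0.0473
grasp_force: 0.0
```

```bash
python3 - <<'E'
from det import *
from plan import plan
import pickle
c=cam('wrist'); pickle.dump(c,open('w5.pkl','wb')); save('w5.png',c['img']); print(sensors.sense()['position'])
for t in (40,60): blocks(c,'b5.png',(200,150,460,330),cell=7,thr=t,up=2)
# scrap slots: centre (508,329), long axis 11.5deg
a=np.radians(11.5); f=lambda s,l:(508+s*np.cos(a)-l*np.sin(a),329+s*np.sin(a)+l*np.cos(a))
print(f(35,-6),f(-36,20),f(-36,-20))
x,y=f(35,-6)
plan([(540.4,-161.2,14,98.5,.5,1),(540.4,-161.2,14,98.5,0,3),(540.4,-161.2,110,98.5,0,0),(x,y,110,101.5,0,1),(x,y,26,101.5,0,1),(x,y,26,101.5,.5,2),(x,y,130,101.5,.5,0),(462,-157,110,88,.5,2)],st=(540.4,-161.2,110,98.5))
E
```

```text
[ 0.54136893 -0.16012475  0.11168039]
[214. 231.] 4 mean [ 469.3 -157.2] rect [ 469.3 -157.2] [7.6 7.5] 87.5
[327. 248.] 12 mean [ 543.4 -157.7] rect [ 540.9 -158.4] [25.3 29.2] 16.9
[214. 231.] 4 mean [ 469.3 -157.1] rect [ 469.3 -157.1] [7.5 7.4] 87.7
[325. 244.] 12 mean [ 542.1 -155.5] rect [ 539.2 -153.5] [22.4 22.2] 8.6
(np.float64(543.4935722682322), np.float64(330.0983294768769)) (np.float64(468.7353519453062), np.float64(341.42124845339754)) (np.float64(476.71006932199407), np.float64(302.2242602685643))
start [ 540.4 -161.2  110. ] 98.5
[{"hand": 0.5, "translation": [0, 0, 0.192], "yaw": 0}, {"hand": 0.5, "translation": [0, 0, 0.384], "yaw": 0}, {"hand": 0.5, "translation": [0, 0, 0.384], "yaw": 0}, {"hand": 0, "translation": [0, 0, 0.384], "yaw": 0}, {"hand": 0, "translation": [0, 0, 0.384], "yaw": 0}]
[{"hand": 0, "translation": [0, 0, 0], "yaw": 0}, {"hand": 0, "translation": [0, 0, 0], "yaw": 0}, {"hand": 0, "translation": [0, 0, -0.192], "yaw": 0}, {"hand": 0, "translation": [0, 0, -0.384], "yaw": 0}, {"hand": 0, "translation": [0.177, 0.028, -0.384], "yaw": -0.005}]
[{
[... 1347 characters left out ...]
yaw": 0.061}, {"hand": 0.5, "translation": [-0.671, -0.257, 0.029], "yaw": 0.082}, {"hand": 0.5, "translation": [-0.838, -0.322, 0.036], "yaw": 0.102}]
[{"hand": 0.5, "translation": [-0.174, -0.046, 0.007], "yaw": 0.02}, {"hand": 0.5, "translation": [-0.347, -0.092, 0.015], "yaw": 0.041}, {"hand": 0.5, "translation": [-0.521, -0.138, 0.022], "yaw": 0.061}, {"hand": 0.5, "translation": [-0.694, -0.184, 0.029], "yaw": 0.082}, {"hand": 0.5, "translation": [-0.868, -0.23, 0.036], "yaw": 0.102}]
[{"hand": 0.5, "translation": [-0.178, -0.027, 0.007], "yaw": 0.02}, {"hand": 0.5, "translation": [-0.178, -0.027, 0.007], "yaw": 0.02}, {"hand": 0.5, "translation": [-0.178, -0.027, 0.007], "yaw": 0.02}]
```

>>> send_rows([
  {"hand": 0.5, "translation": [0, 0, 0.192], "yaw": 0},
  {"hand": 0.5, "translation": [0, 0, 0.388], "yaw": 0},
  {"hand": 0.5, "translation": [0, 0, 0.388], "yaw": 0},
  {"hand": 0, "translation": [0, 0, 0.388], "yaw": 0},
  {"hand": 0, "translation": [0, 0, 0.388], "yaw": 0},
])

```text
t: 18.4
position: [0.5433, -0.1597, 0.0168]
orientation: [2.043, 2.382, 0.004]
ft_force: [0.6, -1.0, 1.3]
opening: 0.0345
grasp_force: 0.1
```

>>> send_rows([
  {"hand": 0, "translation": [0, 0, 0], "yaw": 0},
  {"hand": 0, "translation": [0, 0, 0], "yaw": 0},
  {"hand": 0, "translation": [0, 0, -0.192], "yaw": 0},
  {"hand": 0, "translation": [0, 0, -0.384], "yaw": 0},
  {"hand": 0, "translation": [0.177, 0.028, -0.384], "yaw": -0.005},
])

```text
t: 18.9
position: [0.5457, -0.1242, 0.1166]
orientation: [2.047, 2.365, 0.004]
ft_force: [1.6, 0.6, -0.5]
opening: 0.032
grasp_force: 25.0
```

>>> send_rows([
  {"hand": 0, "translation": [0.176, 0.028, 0], "yaw": -0.005},
  {"hand": 0, "translation": [0.353, 0.057, 0], "yaw": -0.009},
  {"hand": 0, "translation": [0.529, 0.085, 0], "yaw": -0.014},
  {"hand": 0, "translation": [0.706, 0.113, 0], "yaw": -0.018},
  {"hand": 0, "translation": [0.882, 0.142, 0], "yaw": -0.023},
])

```text
t: 19.4
position: [0.5423, 0.1092, 0.1117]
orientation: [2.011, 2.411, 0.002]
ft_force: [0.3, -0.4, -1.3]
opening: 0.0318
grasp_force: 25.0
```

>>> send_rows([
  {"hand": 0, "translation": [0.176, 0.033, 0], "yaw": -0.005},
  {"hand": 0, "translation": [0.351, 0.065, 0], "yaw": -0.009},
  {"hand": 0, "translation": [0.527, 0.098, 0], "yaw": -0.014},
  {"hand": 0, "translation": [0.703, 0.13, 0], "yaw": -0.018},
  {"hand": 0, "translation": [0.878, 0.163, 0], "yaw": -0.023},
])

```text
t: 19.9
position: [0.5428, 0.3327, 0.1118]
orientation: [1.982, 2.436, 0.003]
ft_force: [0.1, -0.0, -0.1]
opening: 0.0319
grasp_force: 25.0
```

>>> send_rows([
  {"hand": 0, "translation": [0, 0, 0], "yaw": 0},
  {"hand": 0, "translation": [0, 0, 0.168], "yaw": 0},
  {"hand": 0, "translation": [0, 0, 0.336], "yaw": 0},
  {"hand": 0, "translation": [0, 0, 0.336], "yaw": 0},
  {"hand": 0.5, "translation": [0, 0, 0.336], "yaw": 0},
])

```text
t: 20.4
position: [0.5428, 0.3306, 0.0272]
orientation: [-1.983, -2.437, 0.0]
ft_force: [-0.1, -1.2, 0.2]
opening: 0.0368
grasp_force: 0.0
```

>>> send_rows([
  {"hand": 0.5, "translation": [0, 0, 0], "yaw": 0},
  {"hand": 0.5, "translation": [0, 0, 0], "yaw": 0},
  {"hand": 0.5, "translation": [0, 0, -0.139], "yaw": 0},
  {"hand": 0.5, "translation": [0, 0, -0.277], "yaw": 0},
  {"hand": 0.5, "translation": [0, 0, -0.416], "yaw": 0},
])

```text
t: 20.9
position: [0.543, 0.3311, 0.1332]
orientation: [1.982, 2.436, 0.003]
ft_force: [0.0, 0.6, 0.0]
opening: 0.0467
grasp_force: 0.0
```

>>> send_rows([
  {"hand": 0.5, "translation": [-0.168, -0.064, 0.007], "yaw": 0.02},
  {"hand": 0.5, "translation": [-0.335, -0.129, 0.015], "yaw": 0.041},
  {"hand": 0.5, "translation": [-0.503, -0.193, 0.022], "yaw": 0.061},
  {"hand": 0.5, "translation": [-0.671, -0.257, 0.029], "yaw": 0.082},
  {"hand": 0.5, "translation": [-0.838, -0.322, 0.036], "yaw": 0.102},
])

```text
t: 21.4
position: [0.507, 0.1078, 0.123]
orientation: [2.109, 2.325, 0.004]
ft_force: [0.9, -0.3, 0.0]
opening: 0.047
grasp_force: 0.0
```

>>> send_rows([
  {"hand": 0.5, "translation": [-0.174, -0.046, 0.007], "yaw": 0.02},
  {"hand": 0.5, "translation": [-0.347, -0.092, 0.015], "yaw": 0.041},
  {"hand": 0.5, "translation": [-0.521, -0.138, 0.022], "yaw": 0.061},
  {"hand": 0.5, "translation": [-0.694, -0.184, 0.029], "yaw": 0.082},
  {"hand": 0.5, "translation": [-0.868, -0.23, 0.036], "yaw": 0.102},
])

```text
t: 21.9
position: [0.4711, -0.1142, 0.1139]
orientation: [2.23, 2.209, 0.003]
ft_force: [0.2, 0.1, -0.7]
opening: 0.0468
grasp_force: 0.0
```

>>> send_rows([
  {"hand": 0.5, "translation": [-0.178, -0.027, 0.007], "yaw": 0.02},
  {"hand": 0.5, "translation": [-0.178, -0.027, 0.007], "yaw": 0.02},
  {"hand": 0.5, "translation": [-0.178, -0.027, 0.007], "yaw": 0.02},
  {"hand": 0.5, "translation": [-0.178, -0.027, 0.007], "yaw": 0.02},
])

```text
t: 22.3
position: [0.4643, -0.1555, 0.1115]
orientation: [2.251, 2.189, 0.003]
ft_force: [1.2, 0.3, -0.3]
opening: 0.0467
grasp_force: 0.0
```

```bash
python3 - <<'E'
from det import *
from plan import plan
import pickle
c=cam('wrist'); pickle.dump(c,open('w6.pkl','wb')); save('w6.png',c['img']); print(sensors.sense()['position'])
for t in (40,60): blocks(c,'b6.png',(240,190,400,330),cell=7,thr=t,up=2)
x,y=469,341
plan([(462,-157,13,88,.5,1),(462,-157,13,88,0,3),(462,-157,110,88,0,0),(x,y,110,101.5,0,1),(x,y,26,101.5,0,1),(x,y,26,101.5,.5,2),(x,y,130,101.5,.5,0),(459,-217,110,100.3,.5,2)],st=(462,-157,110,88))
E
```

```text
[ 0.46425495 -0.15506209  0.11129934]
[322. 257.] 9 mean [ 464.2 -157.9] rect [ 466.6 -157.8] [ 8.9 32.2] 83.9
[318. 256.] 8 mean [ 461.9 -157.2] rect [ 461.9 -157.2] [ 7.6 22.3] 88.2
start [ 462. -157.  110.] 88
[{"hand": 0.5, "translation": [0, 0, 0.194], "yaw": 0}, {"hand": 0.5, "translation": [0, 0, 0.388], "yaw": 0}, {"hand": 0.5, "translation": [0, 0, 0.388], "yaw": 0}, {"hand": 0, "translation": [0, 0, 0.388], "yaw": 0}, {"hand": 0, "translation": [0, 0, 0.388], "yaw": 0}]
[{"hand": 0, "translation": [0, 0, 0], "yaw": 0}, {"hand": 0, "translation": [0, 0, 0], "yaw": 0}, {"hand": 0, "translation": [0, 0, -0.194], "yaw": 0}, {"hand": 0, "translation": [0, 0, -0.388], "yaw": 0}, {"hand": 0, "translation": [0.181, -0.004, -0.388], "yaw": -0.02}]
[{"hand": 0, "translation": [0.181, 0, 0], "yaw": -0.02}, {"hand": 0, "translation": [0.362, 0, 0], "yaw": -0.041}, {"hand": 0, "translation": [0.543, 0, 0], "yaw": -0.061}, {"hand": 0, "translation": [0.724, 0, 0], "yaw": -0.082}, {"hand": 0, "translation": [0.906, 0.001, 0], "yaw": -0.102}]
[{"hand": 0, "translation": [0.18, 0.019, 0], "
[... 1056 characters left out ...]
": 0.007}, {"hand": 0.5, "translation": [-0.908, -0.202, 0.033], "yaw": 0.008}]
[{"hand": 0.5, "translation": [-0.182, -0.039, 0.007], "yaw": 0.002}, {"hand": 0.5, "translation": [-0.364, -0.078, 0.013], "yaw": 0.003}, {"hand": 0.5, "translation": [-0.546, -0.116, 0.02], "yaw": 0.005}, {"hand": 0.5, "translation": [-0.728, -0.155, 0.027], "yaw": 0.007}, {"hand": 0.5, "translation": [-0.91, -0.194, 0.033], "yaw": 0.008}]
[{"hand": 0.5, "translation": [-0.182, -0.037, 0.007], "yaw": 0.002}, {"hand": 0.5, "translation": [-0.365, -0.074, 0.013], "yaw": 0.003}, {"hand": 0.5, "translation": [-0.365, -0.074, 0.013], "yaw": 0.003}, {"hand": 0.5, "translation": [-0.365, -0.074, 0.013], "yaw": 0.003}]
```

>>> send_rows([
  {"hand": 0.5, "translation": [-0.006, -0.008, 0.194], "yaw": 0},
  {"hand": 0.5, "translation": [-0.006, -0.008, 0.388], "yaw": 0},
  {"hand": 0.5, "translation": [-0.006, -0.008, 0.388], "yaw": 0},
  {"hand": 0, "translation": [-0.006, -0.008, 0.388], "yaw": 0},
  {"hand": 0, "translation": [-0.006, -0.008, 0.388], "yaw": 0},
])

```text
t: 22.85
position: [0.4633, -0.1576, 0.0158]
orientation: [2.25, 2.188, 0.004]
ft_force: [0.5, -0.5, -0.6]
opening: 0.0341
grasp_force: 0.0
```

>>> send_rows([
  {"hand": 0, "translation": [0, 0, 0], "yaw": 0},
  {"hand": 0, "translation": [0, 0, 0], "yaw": 0},
  {"hand": 0, "translation": [0, 0, -0.194], "yaw": 0},
  {"hand": 0, "translation": [0, 0, -0.388], "yaw": 0},
  {"hand": 0, "translation": [0.181, -0.004, -0.388], "yaw": -0.02},
])

```text
t: 23.35
position: [0.4653, -0.1215, 0.1162]
orientation: [2.239, 2.186, 0.006]
ft_force: [0.9, 0.4, -1.2]
opening: 0.0318
grasp_force: 25.0
```

>>> send_rows([
  {"hand": 0, "translation": [0.181, 0, 0], "yaw": -0.02},
  {"hand": 0, "translation": [0.362, 0, 0], "yaw": -0.041},
  {"hand": 0, "translation": [0.543, 0, 0], "yaw": -0.061},
  {"hand": 0, "translation": [0.724, 0, 0], "yaw": -0.082},
  {"hand": 0, "translation": [0.906, 0.001, 0], "yaw": -0.102},
])

```text
t: 23.85
position: [0.4643, 0.1152, 0.1121]
orientation: [2.108, 2.326, 0.003]
ft_force: [0.8, 0.1, -0.5]
opening: 0.0318
grasp_force: 25.0
```

>>> send_rows([
  {"hand": 0, "translation": [0.18, 0.019, 0], "yaw": -0.02},
  {"hand": 0, "translation": [0.36, 0.039, 0], "yaw": -0.041},
  {"hand": 0, "translation": [0.54, 0.058, 0], "yaw": -0.061},
  {"hand": 0, "translation": [0.72, 0.078, 0], "yaw": -0.082},
  {"hand": 0, "translation": [0.9, 0.097, 0], "yaw": -0.102},
])

```text
t: 24.35
position: [0.4663, 0.3418, 0.1122]
orientation: [1.981, 2.437, 0.003]
ft_force: [0.7, 0.1, 0.2]
opening: 0.032
grasp_force: 25.0
```

>>> send_rows([
  {"hand": 0, "translation": [0, 0, 0], "yaw": 0},
  {"hand": 0, "translation": [0, 0, 0.168], "yaw": 0},
  {"hand": 0, "translation": [0, 0, 0.336], "yaw": 0},
  {"hand": 0, "translation": [0, 0, 0.336], "yaw": 0},
  {"hand": 0.5, "translation": [0, 0, 0.336], "yaw": 0},
])

```text
t: 24.85
position: [0.4662, 0.3395, 0.0275]
orientation: [1.983, 2.436, -0.0]
ft_force: [0.6, -0.0, 0.6]
opening: 0.0373
grasp_force: 0.0
```

>>> send_rows([
  {"hand": 0.5, "translation": [0, 0, 0], "yaw": 0},
  {"hand": 0.5, "translation": [0, 0, 0], "yaw": 0},
  {"hand": 0.5, "translation": [0, 0, -0.139], "yaw": 0},
  {"hand": 0.5, "translation": [0, 0, -0.277], "yaw": 0},
  {"hand": 0.5, "translation": [0, 0, -0.416], "yaw": 0},
])

```text
t: 25.35
position: [0.4663, 0.3401, 0.1333]
orientation: [1.982, 2.437, 0.003]
ft_force: [1.2, 0.3, -0.2]
opening: 0.0468
grasp_force: 0.0
```

>>> send_rows([
  {"hand": 0.5, "translation": [-0.182, -0.04, 0.007], "yaw": 0.002},
  {"hand": 0.5, "translation": [-0.363, -0.081, 0.013], "yaw": 0.003},
  {"hand": 0.5, "translation": [-0.545, -0.121, 0.02], "yaw": 0.005},
  {"hand": 0.5, "translation": [-0.726, -0.161, 0.027], "yaw": 0.007},
  {"hand": 0.5, "translation": [-0.908, -0.202, 0.033], "yaw": 0.008},
])

```text
t: 25.85
position: [0.4633, 0.1058, 0.1238]
orientation: [1.991, 2.427, 0.004]
ft_force: [0.7, 0.1, 1.0]
opening: 0.0468
grasp_force: 0.0
```

>>> send_rows([
  {"hand": 0.5, "translation": [-0.182, -0.039, 0.007], "yaw": 0.002},
  {"hand": 0.5, "translation": [-0.364, -0.078, 0.013], "yaw": 0.003},
  {"hand": 0.5, "translation": [-0.546, -0.116, 0.02], "yaw": 0.005},
  {"hand": 0.5, "translation": [-0.728, -0.155, 0.027], "yaw": 0.007},
  {"hand": 0.5, "translation": [-0.91, -0.194, 0.033], "yaw": 0.008},
])

```text
t: 26.35
position: [0.4601, -0.1274, 0.1156]
orientation: [2.001, 2.418, 0.002]
ft_force: [0.8, 0.4, -0.4]
opening: 0.0469
grasp_force: 0.0
```

>>> send_rows([
  {"hand": 0.5, "translation": [-0.182, -0.03, 0.007], "yaw": 0.002},
  {"hand": 0.5, "translation": [-0.359, -0.066, 0.013], "yaw": 0.003},
  {"hand": 0.5, "translation": [-0.359, -0.066, 0.013], "yaw": 0.003},
  {"hand": 0.5, "translation": [-0.359, -0.066, 0.013], "yaw": 0.003},
])

```text
t: 26.75
position: [0.4603, -0.2178, 0.1118]
orientation: [2.009, 2.412, 0.001]
ft_force: [-0.4, 1.2, 0.3]
opening: 0.0467
grasp_force: 0.0
```

```bash
python3 - <<'E'
from det import *
from plan import plan
import pickle
c=cam('wrist'); pickle.dump(c,open('w7.pkl','wb')); save('w7.png',c['img']); print(sensors.sense()['position'])
for t in (40,60): blocks(c,'b7.png',(240,190,400,330),cell=7,thr=t,up=2)
x,y=477,302
plan([(459,-217,13,100.3,.5,1),(459,-217,13,100.3,0,3),(459,-217,110,100.3,0,0),(x,y,110,101.5,0,1),(x,y,26,101.5,0,1),(x,y,26,101.5,.5,2),(x,y,270,101.5,.5,0),(x+20,160,290,90,1,2)],st=(459,-217,110,100.3))
E
```

```text
[ 0.46054959 -0.21608872  0.11180378]
[322. 253.] 9 mean [ 460.2 -217.7] rect [ 459.6 -219.9] [22.9 14. ] 10.2
[320. 252.] 8 mean [ 458.7 -216.7] rect [ 458.7 -216.7] [22.4  7.6] 10.6
start [ 459. -217.  110.] 100.3
[{"hand": 0.5, "translation": [0, 0, 0.194], "yaw": 0}, {"hand": 0.5, "translation": [0, 0, 0.388], "yaw": 0}, {"hand": 0.5, "translation": [0, 0, 0.388], "yaw": 0}, {"hand": 0, "translation": [0, 0, 0.388], "yaw": 0}, {"hand": 0, "translation": [0, 0, 0.388], "yaw": 0}]
[{"hand": 0, "translation": [0, 0, 0], "yaw": 0}, {"hand": 0, "translation": [0, 0, 0], "yaw": 0}, {"hand": 0, "translation": [0, 0, -0.194], "yaw": 0}, {"hand": 0, "translation": [0, 0, -0.388], "yaw": 0}, {"hand": 0, "translation": [0.185, 0.04, -0.388], "yaw": -0.002}]
[{"hand": 0, "translation": [0.184, 0.041, 0], "yaw": -0.002}, {"hand": 0, "translation": [0.369, 0.081, 0], "yaw": -0.004}, {"hand": 0, "translation": [0.553, 0.122, 0], "yaw": -0.005}, {"hand": 0, "translation": [0.738, 0.162, 0], "yaw": -0.007}, {"hand": 0, "translation": [0.922, 0.203, 0], "yaw": -0.009}]
[{"hand": 0, "translation": 
[... 529 characters left out ...]
336], "yaw": 0}]
[{"hand": 0.5, "translation": [0, 0, 0], "yaw": 0}, {"hand": 0.5, "translation": [0, 0, 0], "yaw": 0}, {"hand": 0.5, "translation": [0, 0, -0.195], "yaw": 0}, {"hand": 0.5, "translation": [0, 0, -0.39], "yaw": 0}, {"hand": 0.5, "translation": [0, 0, -0.586], "yaw": 0}]
[{"hand": 0.5, "translation": [0, 0, -0.195], "yaw": 0}, {"hand": 0.5, "translation": [0, 0, -0.39], "yaw": 0}, {"hand": 1, "translation": [-0.191, -0.012, -0.417], "yaw": 0.064}, {"hand": 1, "translation": [-0.382, -0.023, -0.444], "yaw": 0.128}, {"hand": 1, "translation": [-0.573, -0.035, -0.47], "yaw": 0.192}]
[{"hand": 1, "translation": [0, 0, 0], "yaw": 0}, {"hand": 1, "translation": [0, 0, 0], "yaw": 0}]
```

>>> send_rows([
  {"hand": 0.5, "translation": [0, -0.006, 0.194], "yaw": 0},
  {"hand": 0.5, "translation": [0, -0.006, 0.388], "yaw": 0},
  {"hand": 0.5, "translation": [0, -0.006, 0.388], "yaw": 0},
  {"hand": 0, "translation": [0, -0.006, 0.388], "yaw": 0},
  {"hand": 0, "translation": [0, -0.006, 0.388], "yaw": 0},
])

```text
t: 27.3
position: [0.4607, -0.2162, 0.0162]
orientation: [2.002, 2.416, 0.003]
ft_force: [0.6, -0.5, 0.6]
opening: 0.0345
grasp_force: 0.0
```

>>> send_rows([
  {"hand": 0, "translation": [0, 0, 0], "yaw": 0},
  {"hand": 0, "translation": [0, 0, 0], "yaw": 0},
  {"hand": 0, "translation": [0, 0, -0.194], "yaw": 0},
  {"hand": 0, "translation": [0, 0, -0.388], "yaw": 0},
  {"hand": 0, "translation": [0.185, 0.04, -0.388], "yaw": -0.002},
])

```text
t: 27.8
position: [0.4632, -0.1787, 0.1166]
orientation: [2.014, 2.393, 0.002]
ft_force: [1.8, 0.2, -0.1]
opening: 0.0315
grasp_force: 25.0
```

>>> send_rows([
  {"hand": 0, "translation": [0.184, 0.041, 0], "yaw": -0.002},
  {"hand": 0, "translation": [0.369, 0.081, 0], "yaw": -0.004},
  {"hand": 0, "translation": [0.553, 0.122, 0], "yaw": -0.005},
  {"hand": 0, "translation": [0.738, 0.162, 0], "yaw": -0.007},
  {"hand": 0, "translation": [0.922, 0.203, 0], "yaw": -0.009},
])

```text
t: 28.3
position: [0.4674, 0.0681, 0.1124]
orientation: [1.992, 2.426, 0.003]
ft_force: [0.8, 0.3, -0.8]
opening: 0.0318
grasp_force: 25.0
```

>>> send_rows([
  {"hand": 0, "translation": [0.184, 0.042, 0], "yaw": -0.002},
  {"hand": 0, "translation": [0.368, 0.085, 0], "yaw": -0.004},
  {"hand": 0, "translation": [0.552, 0.127, 0], "yaw": -0.005},
  {"hand": 0, "translation": [0.736, 0.169, 0], "yaw": -0.007},
  {"hand": 0, "translation": [0.92, 0.211, 0], "yaw": -0.009},
])

```text
t: 28.8
position: [0.4741, 0.3044, 0.1126]
orientation: [1.981, 2.437, 0.004]
ft_force: [-0.2, -0.9, -0.3]
opening: 0.0318
grasp_force: 25.0
```

>>> send_rows([
  {"hand": 0, "translation": [0, 0, 0], "yaw": 0},
  {"hand": 0, "translation": [0, 0, 0.168], "yaw": 0},
  {"hand": 0, "translation": [0, 0, 0.336], "yaw": 0},
  {"hand": 0, "translation": [0, 0, 0.336], "yaw": 0},
  {"hand": 0.5, "translation": [0, 0, 0.336], "yaw": 0},
])

```text
t: 29.3
position: [0.474, 0.3022, 0.0278]
orientation: [1.982, 2.438, 0.0]
ft_force: [0.2, -0.4, 0.5]
opening: 0.0366
grasp_force: 0.0
```

>>> send_rows([
  {"hand": 0.5, "translation": [0, 0, 0], "yaw": 0},
  {"hand": 0.5, "translation": [0, 0, 0], "yaw": 0},
  {"hand": 0.5, "translation": [0, 0, -0.195], "yaw": 0},
  {"hand": 0.5, "translation": [0, 0, -0.39], "yaw": 0},
  {"hand": 0.5, "translation": [0, 0, -0.586], "yaw": 0},
])

```text
t: 29.8
position: [0.4738, 0.3024, 0.1763]
orientation: [1.981, 2.438, 0.002]
ft_force: [1.4, -0.2, -0.2]
opening: 0.047
grasp_force: 0.0
```

>>> send_rows([
  {"hand": 0.5, "translation": [0, 0, -0.195], "yaw": 0},
  {"hand": 0.5, "translation": [0, 0, -0.39], "yaw": 0},
  {"hand": 0.6, "translation": [-0.13, 0.055, -0.417], "yaw": 0.096},
  {"hand": 0.6, "translation": [-0.267, 0.109, -0.47], "yaw": 0.192},
  {"hand": 0.6, "translation": [-0.267, 0.109, -0.47], "yaw": 0.192},
])

```text
t: 30.3
position: [0.5185, 0.2374, 0.294]
orientation: [2.223, 2.211, 0.006]
ft_force: [0.1, -0.2, -0.5]
opening: 0.0558
grasp_force: 0.0
```

>>> send_rows([
  {"hand": 0.6, "translation": [0, 0, 0], "yaw": 0},
  {"hand": 0.6, "translation": [0, 0, 0], "yaw": 0},
])

```text
t: 30.5
position: [0.5132, 0.2436, 0.2914]
orientation: [-2.213, -2.229, -0.001]
ft_force: [-0.5, -0.1, -0.2]
opening: 0.0564
grasp_force: 0.0
```

```bash
python3 - <<'E'
from det import *
import pickle
c=cam('wrist'); pickle.dump(c,open('w8.pkl','wb')); save('w8.png',c['img']); print(sensors.sense()['position'])
d=cam('scene'); pickle.dump(d,open('s8.pkl','wb')); a=d['img'][165:285,330:490]; 
save('m8.png',np.hstack([cv2.resize(c['img'],(400,300)),cv2.resize(a,(400,300),interpolation=cv2.INTER_CUBIC)]))
blocks(c,'b8.png',(100,60,560,400),z=.055,thr=45,up=2,cell=5)
E
```

```text
[0.51303888 0.24376836 0.291034  ]
[350. 118.] 9 mean [540.7 331.8] rect [537.1 335.3] [21.3 21.2] 12.8
[284. 147.] 6 mean [475.3 303.2] rect [473.1 301.6] [21.2  7.1] 10.8
[274. 109.] 6 mean [466.6 339.9] rect [465.6 338.5] [21.3  7.1] 10.9
[316. 328.] 16 mean [507.6 103. ] rect [507.6 103. ] [22.2 22.6] 0.0
[369. 325.] 14 mean [568.1 106.3] rect [569.5 107.2] [21.9 22.8] 0.7
[318. 249.] 16 mean [509.7 197. ] rect [509.7 196.9] [22.3 22.3] 89.8
[373. 250.] 15 mean [569.1 196.6] rect [566.7 198.7] [29.6 25.7] 0.8
```

View pics/m8.png

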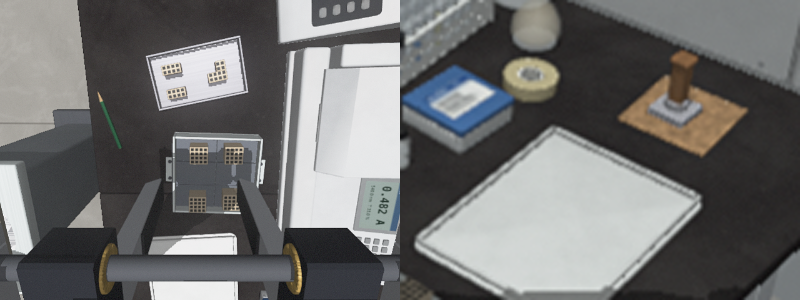

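All wholes are in the cassette, one per pad, near (508,104), (569,107), (510,197), (569,197). All three broken pieces are in the steel scrap tray, the batch tray is empty, and the tamper is on its mat. Next is the tamper.

>>> send_rows([
  {"hand": 0.6, "translation": [-0.2, 0, 0], "yaw": 0},
  {"hand": 0.6, "translation": [-0.4, 0, 0], "yaw": 0},
  {"hand": 0.6, "translation": [-0.6, 0, 0], "yaw": 0},
  {"hand": 0.6, "translation": [-0.8, 0, 0], "yaw": 0},
  {"hand": 0.6, "translation": [-1, 0, 0], "yaw": 0},
])

```text
t: 31.1
position: [0.5148, -0.0082, 0.2907]
orientation: [-2.213, -2.229, -0.0]
ft_force: [0.6, 0.3, 0.2]
opening: 0.0562
grasp_force: 0.0
```

>>> send_rows([
  {"hand": 0.6, "translation": [-0.2, 0, 0], "yaw": 0},
  {"hand": 0.6, "translation": [-0.4, 0, 0], "yaw": 0},
  {"hand": 0.6, "translation": [-0.6, 0, 0], "yaw": 0},
  {"hand": 0.6, "translation": [-0.8, 0, 0], "yaw": 0},
  {"hand": 0.6, "translation": [-1, 0, 0], "yaw": 0},
])

```text
t: 31.6
position: [0.5166, -0.2582, 0.2906]
orientation: [-2.213, -2.229, -0.001]
ft_force: [0.3, 0.3, -0.7]
opening: 0.0566
grasp_force: 0.0
```

>>> send_rows([
  {"hand": 0.6, "translation": [-0.2, 0.02, 0], "yaw": 0},
  {"hand": 0.6, "translation": [-0.4, 0.04, 0], "yaw": 0},
  {"hand": 0.6, "translation": [-0.4, 0.04, 0], "yaw": 0},
  {"hand": 0.6, "translation": [-0.4, 0.04, 0], "yaw": 0},
])

```text
t: 32.0
position: [0.5269, -0.3573, 0.2896]
orientation: [-2.216, -2.225, -0.001]
ft_force: [0.8, 0.9, 0.4]
opening: 0.0564
grasp_force: 0.0
```

```bash
python3 - <<'E'
from h import *
import pickle
c=cam('wrist'); pickle.dump(c,open('w9.pkl','wb')); save('w9.png',c['img']); print(sensors.sense()['position'],sensors.sense()['qpos'].round(2))
E
```

```text
[ 0.52745488 -0.35553361  0.29009484] [ 0.76  0.55 -0.35  1.44  0.2   1.19  0.39]
```

View pics/w9.png

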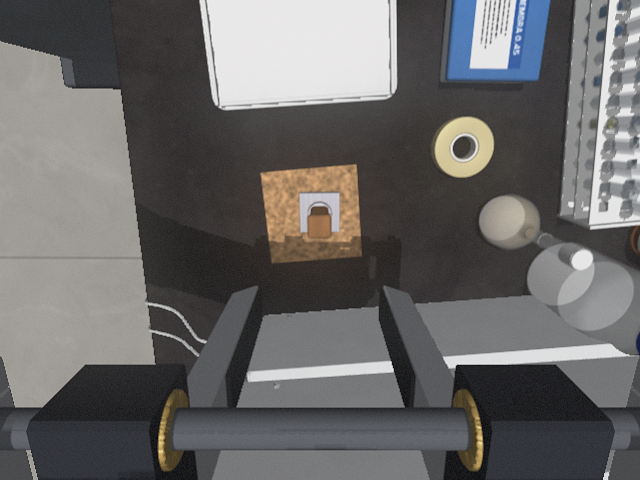

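The wrist view shows the mat's corners at (261,172), (357,164), (361,257), (271,263), the foot's front edge at row 192 (columns 300–340), and the head at about (319,222).

```bash
python3 - <<'E'
from h import *
import pickle
c=pickle.load(open('w9.pkl','rb'))
X=plane(c,[(261,172),(357,164),(361,257),(271,263)],.003)[:,:2]; print('mat',X.round(4).tolist(),X.mean(0).round(4))
print('tower',plane(c,[(262,315),(530,297)],0)[:,:2].round(3).tolist())
im=c['img']; hsv=cv2.cvtColor(im,cv2.COLOR_RGB2HSV)
roi=np.zeros(im.shape[:2],bool); roi[185:245,290:350]=1
# foot: grey, bright
g=(roi&(hsv[...,1]<50)&(hsv[...,2]>110)).astype(np.uint8)
n,l,st,ce=cv2.connectedComponentsWithStats(g); i=1+st[1:,4].argmax()
k=np.argwhere(l==i)[:,::-1].astype(np.float32); r=cv2.minAreaRect(k); print('foot px',st[i],r)
Xf=plane(c,cv2.boxPoints(r),.013)[:,:2]; print(Xf.round(4).tolist())
# wood: dark saturated orange, use hue/val print
for p in [(319,232),(319,222),(319,210),(280,200),(306,230)]: print(p,hsv[p[1],p[0]])
save('f9.png',cv2.resize(im[160:270,255:370],None,fx=5,fy=5,interpolation=cv2.INTER_CUBIC))
E
```

```text
mat [[0.4579, -0.3276], [0.567, -0.3182], [0.5751, -0.429], [0.466, -0.4371]] [ 0.5165 -0.378 ]
tower [[0.452, -0.508], [0.789, -0.482]]
foot px [ 299  192   41   41 1095] ((319.0, 212.0), (40.0, 40.0), 90.0)
[[0.5015, -0.3487], [0.5467, -0.3485], [0.5475, -0.3953], [0.501, -0.3954]]
(319, 232) [ 13 126 152]
(319, 222) [ 14 126 152]
(319, 210) [ 15 104  93]
(280, 200) [ 15 109 171]
(306, 230) [125   8 191]
```

View pics/f9.png

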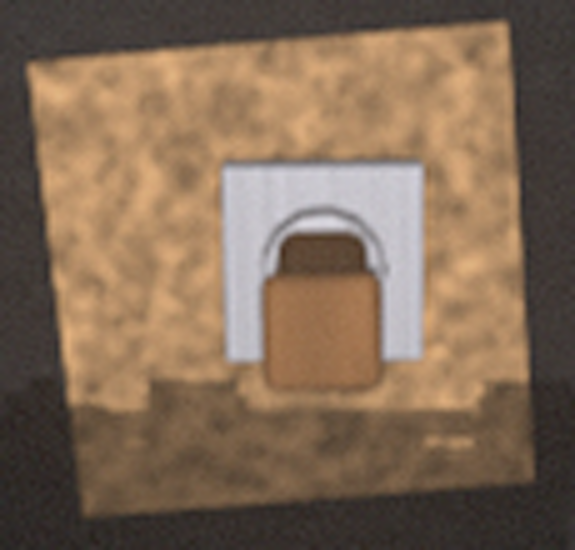

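```bash
python3 - <<'E'
from plan import *
c=__import__('pickle').load(open('w9.pkl','rb')); print(plane(c,[(319.6,226.4)],.081))
plan([(524,-372,100,90,.6,1),(524,-372,33,90,.6,1),(524,-372,33,90,0,3)])
E
```

```text
[[ 0.52499503 -0.37179415  0.081     ]]
start [ 527.5 -355.5  290.1] 90.4
[{"hand": 0.6, "translation": [-0.016, -0.004, 0.19], "yaw": 0.002}, {"hand": 0.6, "translation": [-0.033, -0.007, 0.38], "yaw": 0.003}, {"hand": 0.6, "translation": [-0.049, -0.011, 0.57], "yaw": 0.005}, {"hand": 0.6, "translation": [-0.066, -0.014, 0.76], "yaw": 0.006}, {"hand": 0.6, "translation": [-0.066, -0.014, 0.76], "yaw": 0.006}]
[{"hand": 0.6, "translation": [0, 0, 0.134], "yaw": 0}, {"hand": 0.6, "translation": [0, 0, 0.268], "yaw": 0}, {"hand": 0.6, "translation": [0, 0, 0.268], "yaw": 0}, {"hand": 0, "translation": [0, 0, 0.268], "yaw": 0}, {"hand": 0, "translation": [0, 0, 0.268], "yaw": 0}]
[{"hand": 0, "translation": [0, 0, 0], "yaw": 0}, {"hand": 0, "translation": [0, 0, 0], "yaw": 0}]
```

>>> send_rows([
  {"hand": 0.6, "translation": [-0.016, -0.004, 0.19], "yaw": 0.002},
  {"hand": 0.6, "translation": [-0.033, -0.007, 0.38], "yaw": 0.003},
  {"hand": 0.6, "translation": [-0.049, -0.011, 0.57], "yaw": 0.005},
  {"hand": 0.6, "translation": [-0.066, -0.013, 0.76], "yaw": 0.006},
  {"hand": 0.6, "translation": [-0.066, -0.013, 0.76], "yaw": 0.006},
])

```text
t: 32.55
position: [0.5198, -0.3692, 0.0949]
orientation: [-2.21, -2.214, 0.003]
ft_force: [-1.6, -0.2, -0.1]
opening: 0.0563
grasp_force: 0.0
```

>>> send_rows([
  {"hand": 0.6, "translation": [0, 0, 0.134], "yaw": 0},
  {"hand": 0.6, "translation": [0, 0, 0.268], "yaw": 0},
  {"hand": 0.6, "translation": [0, 0, 0.268], "yaw": 0},
  {"hand": 0.6, "translation": [0, 0, 0.268], "yaw": 0},
])

```text
t: 32.95
position: [0.5256, -0.3731, 0.0361]
orientation: [2.22, 2.22, 0.002]
ft_force: [0.4, -0.8, 0.2]
opening: 0.0568
grasp_force: 0.0
```

>>> send_rows([
  {"hand": 0, "translation": [0, 0, 0], "yaw": 0},
  {"hand": 0, "translation": [0, 0, 0], "yaw": 0},
  {"hand": 0, "translation": [0, 0, 0], "yaw": 0},
  {"hand": 0, "translation": [0, 0, 0], "yaw": 0},
  {"hand": 0, "translation": [0, 0, 0], "yaw": 0},
], newtons=50)

```text
t: 33.45
position: [0.5244, -0.3742, 0.0344]
orientation: [2.222, 2.219, 0.001]
ft_force: [0.6, -0.3, 2.6]
opening: 0.0233
grasp_force: 50.0
```

>>> send_rows([
  {"hand": 0, "translation": [0, 0, -0.18], "yaw": 0},
  {"hand": 0, "translation": [0, 0, -0.38], "yaw": 0},
  {"hand": 0, "translation": [0, 0, -0.38], "yaw": 0},
  {"hand": 0, "translation": [0, 0, -0.38], "yaw": 0},
])

```text
t: 33.85
position: [0.524, -0.3741, 0.1295]
orientation: [2.222, 2.219, 0.0]
ft_force: [-0.9, 0.6, -1.7]
opening: 0.0235
grasp_force: 50.0
```

```bash
python3 - <<'E'
from plan import *
s=sensors.sense(); p=s['position']*1000; print(p,s['ft_force'],s['opening'],s['grasp_force'])
plan([(p[0],p[1],128,90,0,0),(509,104,128,90,0,1),(509,104,95,90,0,1)])
E
```

```text
[ 523.95021385 -374.14006047  129.47856005] [-0.91353393  0.57061251 -1.65906913] 0.023534862845402904 49.96520698070526
start [ 524.  -374.1  129.5] 89.9
[{"hand": 0, "translation": [0, 0, 0.006], "yaw": -0.002}, {"hand": 0, "translation": [0.191, -0.006, 0.006], "yaw": -0.002}, {"hand": 0, "translation": [0.382, -0.013, 0.006], "yaw": -0.002}, {"hand": 0, "translation": [0.574, -0.019, 0.006], "yaw": -0.002}, {"hand": 0, "translation": [0.765, -0.025, 0.006], "yaw": -0.002}]
[{"hand": 0, "translation": [0.191, -0.006, 0], "yaw": 0}, {"hand": 0, "translation": [0.383, -0.012, 0], "yaw": 0}, {"hand": 0, "translation": [0.574, -0.018, 0], "yaw": 0}, {"hand": 0, "translation": [0.765, -0.024, 0], "yaw": 0}, {"hand": 0, "translation": [0.956, -0.03, 0], "yaw": 0}]
[{"hand": 0, "translation": [0.191, -0.006, 0], "yaw": 0}, {"hand": 0, "translation": [0.191, -0.006, 0], "yaw": 0}, {"hand": 0, "translation": [0.191, -0.006, 0.132], "yaw": 0}, {"hand": 0, "translation": [0.191, -0.006, 0.132], "yaw": 0}]
```

>>> send_rows([
  {"hand": 0, "translation": [0, 0, 0], "yaw": 0},
  {"hand": 0, "translation": [0.191, -0.006, 0], "yaw": 0},
  {"hand": 0, "translation": [0.382, -0.013, 0], "yaw": 0},
  {"hand": 0, "translation": [0.574, -0.019, 0], "yaw": 0},
  {"hand": 0, "translation": [0.765, -0.025, 0], "yaw": 0},
])

```text
t: 34.35
position: [0.5159, -0.1805, 0.1268]
orientation: [-2.221, -2.217, 0.002]
ft_force: [0.4, 0.8, -1.4]
opening: 0.0231
grasp_force: 50.0
```

>>> send_rows([
  {"hand": 0, "translation": [0.191, -0.006, 0], "yaw": 0},
  {"hand": 0, "translation": [0.383, -0.012, 0], "yaw": 0},
  {"hand": 0, "translation": [0.574, -0.018, 0], "yaw": 0},
  {"hand": 0, "translation": [0.765, -0.024, 0], "yaw": 0},
  {"hand": 0, "translation": [0.956, -0.03, 0], "yaw": 0},
])

```text
t: 34.85
position: [0.5089, 0.0579, 0.127]
orientation: [-2.222, -2.218, 0.005]
ft_force: [0.7, -0.4, -2.1]
opening: 0.0231
grasp_force: 50.0
```

>>> send_rows([
  {"hand": 0, "translation": [0.191, -0.006, 0], "yaw": 0},
  {"hand": 0, "translation": [0.191, -0.006, 0], "yaw": 0},
  {"hand": 0, "translation": [0.191, -0.006, 0.08], "yaw": 0},
  {"hand": 0, "translation": [0.191, -0.006, 0.08], "yaw": 0},
  {"hand": 0, "translation": [0.191, -0.006, 0.08], "yaw": 0},
])

```text
t: 35.35
position: [0.508, 0.1034, 0.1075]
orientation: [-2.222, -2.218, 0.005]
ft_force: [-0.3, 0.5, -2.4]
opening: 0.0232
grasp_force: 50.0
```

```bash
python3 - <<'E'
from h import *
import pickle
s=sensors.sense(); print(s['position'],s['orientation'],s['ft_force'])
c=cam('wrist'); pickle.dump(c,open('w10.pkl','wb')); save('w10.png',c['img']); 
E
```

```text
[0.50800532 0.10341873 0.10754801] [-2.22216436 -2.21814838  0.0048983 ] [-0.3153341   0.51135811 -2.43816647]
```

View pics/w10.png

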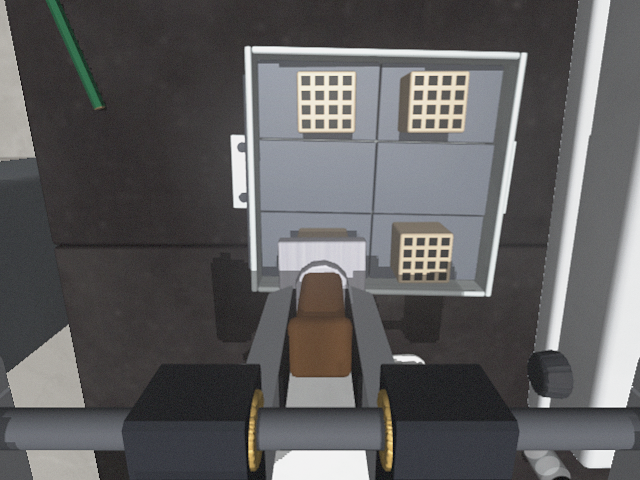

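The wrist view shows the tamper's foot over the first block (322,255), with the other blocks at (326,100), (436,100) and (425,255), all inside the cassette. I press slowly now.

>>> send_rows([
  {"hand": 0, "translation": [0, 0, 0.06], "yaw": 0},
  {"hand": 0, "translation": [0, 0, 0.07], "yaw": 0},
  {"hand": 0, "translation": [0, 0, 0.08], "yaw": 0},
  {"hand": 0, "translation": [0, 0, 0.09], "yaw": 0},
  {"hand": 0, "translation": [0, 0, 0.1], "yaw": 0},
])

```text
t: 35.9
position: [0.5098, 0.1041, 0.0842]
orientation: [2.223, 2.219, 0.001]
ft_force: [-0.7, 0.5, 0.4]
opening: 0.0233
grasp_force: 50.0
```

>>> send_rows([
  {"hand": 0, "translation": [0, 0, 0.008], "yaw": 0},
  {"hand": 0, "translation": [0, 0, 0.016], "yaw": 0},
  {"hand": 0, "translation": [0, 0, 0.024], "yaw": 0},
  {"hand": 0, "translation": [0, 0, 0.028], "yaw": 0},
  {"hand": 0, "translation": [0, 0, 0.028], "yaw": 0},
])

```text
t: 36.4
position: [0.5093, 0.1042, 0.0766]
orientation: [-2.223, -2.22, -0.0]
ft_force: [0.3, 0.3, -1.0]
opening: 0.0237
grasp_force: 50.0
```

>>> send_rows([
  {"hand": 0, "translation": [0, 0, 0.004], "yaw": 0},
  {"hand": 0, "translation": [0, 0, 0.008], "yaw": 0},
  {"hand": 0, "translation": [0, 0, 0.012], "yaw": 0},
  {"hand": 0, "translation": [0, 0, 0.012], "yaw": 0},
])

```text
t: 36.8
position: [0.5101, 0.1043, 0.075]
orientation: [2.222, 2.219, 0.002]
ft_force: [-0.9, -1.2, 11.8]
opening: 0.0232
grasp_force: 50.0
```

>>> send_rows([
  {"hand": 0, "translation": [0, 0, 0.004], "yaw": 0},
  {"hand": 0, "translation": [0, 0, 0.008], "yaw": 0},
  {"hand": 0, "translation": [0, 0, 0.008], "yaw": 0},
])

```text
t: 37.1
position: [0.5107, 0.1045, 0.0747]
orientation: [2.221, 2.218, 0.004]
ft_force: [-3.8, -1.6, 28.2]
opening: 0.0233
grasp_force: 50.0
```

>>> send_rows([
  {"hand": 0, "translation": [0, 0, -0.148], "yaw": 0},
  {"hand": 0, "translation": [0.006, 0.12, -0.148], "yaw": 0},
  {"hand": 0, "translation": [0.012, 0.24, -0.148], "yaw": 0},
  {"hand": 0, "translation": [0.012, 0.24, -0.148], "yaw": 0},
  {"hand": 0, "translation": [0.012, 0.24, -0.148], "yaw": 0},
])

```text
t: 37.6
position: [0.5686, 0.1068, 0.1079]
orientation: [-2.223, -2.219, 0.002]
ft_force: [-0.6, 0.5, -3.0]
opening: 0.0233
grasp_force: 50.0
```

>>> send_rows([
  {"hand": 0, "translation": [0, 0, 0.06], "yaw": 0},
  {"hand": 0, "translation": [0, 0, 0.07], "yaw": 0},
  {"hand": 0, "translation": [0, 0, 0.08], "yaw": 0},
  {"hand": 0, "translation": [0, 0, 0.09], "yaw": 0},
  {"hand": 0, "translation": [0, 0, 0.1], "yaw": 0},
])

```text
t: 38.1
position: [0.5693, 0.1072, 0.084]
orientation: [2.223, 2.22, 0.001]
ft_force: [-1.0, -0.7, 1.3]
opening: 0.0239
grasp_force: 50.0
```

>>> send_rows([
  {"hand": 0, "translation": [0, 0, 0.01], "yaw": 0},
  {"hand": 0, "translation": [0, 0, 0.02], "yaw": 0},
  {"hand": 0, "translation": [0, 0, 0.03], "yaw": 0},
  {"hand": 0, "translation": [0, 0, 0.036], "yaw": 0},
  {"hand": 0, "translation": [0, 0, 0.04], "yaw": 0},
])

```text
t: 38.6
position: [0.5698, 0.1074, 0.0749]
orientation: [2.223, 2.219, 0.001]
ft_force: [-3.6, -0.6, 16.4]
opening: 0.0233
grasp_force: 50.0
```

>>> send_rows([
  {"hand": 0, "translation": [0, 0, 0.004], "yaw": 0},
  {"hand": 0, "translation": [0, 0, 0.008], "yaw": 0},
  {"hand": 0, "translation": [0, 0, 0.008], "yaw": 0},
])

```text
t: 38.9
position: [0.5701, 0.1075, 0.0748]
orientation: [2.222, 2.219, 0.003]
ft_force: [-5.5, -0.7, 22.7]
opening: 0.0232
grasp_force: 50.0
```

Second block is at its stop. Third and fourth follow.

>>> send_rows([
  {"hand": 0, "translation": [0, 0, -0.148], "yaw": 0},
  {"hand": 0, "translation": [0.18, 0, -0.148], "yaw": 0},
  {"hand": 0, "translation": [0.36, 0, -0.148], "yaw": 0},
  {"hand": 0, "translation": [0.36, 0, -0.148], "yaw": 0},
  {"hand": 0, "translation": [0.36, 0, -0.148], "yaw": 0},
])

```text
t: 39.4
position: [0.5688, 0.1986, 0.1083]
orientation: [-2.219, -2.223, 0.0]
ft_force: [-0.1, -0.6, -2.2]
opening: 0.0233
grasp_force: 50.0
```

>>> send_rows([
  {"hand": 0, "translation": [0, 0, 0.06], "yaw": 0},
  {"hand": 0, "translation": [0, 0, 0.07], "yaw": 0},
  {"hand": 0, "translation": [0, 0, 0.08], "yaw": 0},
  {"hand": 0, "translation": [0, 0, 0.09], "yaw": 0},
  {"hand": 0, "translation": [0, 0, 0.1], "yaw": 0},
])

```text
t: 39.9
position: [0.5697, 0.1967, 0.0839]
orientation: [2.224, 2.219, 0.001]
ft_force: [0.7, -0.7, 0.6]
opening: 0.0232
grasp_force: 50.0
```

>>> send_rows([
  {"hand": 0, "translation": [0, 0, 0.01], "yaw": 0},
  {"hand": 0, "translation": [0, 0, 0.02], "yaw": 0},
  {"hand": 0, "translation": [0, 0, 0.03], "yaw": 0},
  {"hand": 0, "translation": [0, 0, 0.036], "yaw": 0},
  {"hand": 0, "translation": [0, 0, 0.04], "yaw": 0},
])

```text
t: 40.4
position: [0.5701, 0.1972, 0.0749]
orientation: [2.223, 2.219, 0.002]
ft_force: [-2.6, -1.9, 14.8]
opening: 0.0231
grasp_force: 50.0
```

>>> send_rows([
  {"hand": 0, "translation": [0, 0, 0.004], "yaw": 0},
  {"hand": 0, "translation": [0, 0, 0.008], "yaw": 0},
  {"hand": 0, "translation": [0, 0, 0.008], "yaw": 0},
])

```text
t: 40.7
position: [0.5704, 0.1974, 0.0748]
orientation: [2.222, 2.218, 0.003]
ft_force: [-3.7, -2.4, 22.3]
opening: 0.0233
grasp_force: 50.0
```

>>> send_rows([
  {"hand": 0, "translation": [0, 0, -0.148], "yaw": 0},
  {"hand": 0, "translation": [0, -0.12, -0.148], "yaw": 0},
  {"hand": 0, "translation": [0, -0.24, -0.148], "yaw": 0},
  {"hand": 0, "translation": [0, -0.24, -0.148], "yaw": 0},
  {"hand": 0, "translation": [0, -0.24, -0.148], "yaw": 0},
])

```text
t: 41.2
position: [0.5092, 0.1975, 0.1087]
orientation: [2.222, 2.221, 0.001]
ft_force: [-0.2, 0.3, -2.0]
opening: 0.0229
grasp_force: 50.0
```

>>> send_rows([
  {"hand": 0, "translation": [0, 0, 0.06], "yaw": 0},
  {"hand": 0, "translation": [0, 0, 0.07], "yaw": 0},
  {"hand": 0, "translation": [0, 0, 0.08], "yaw": 0},
  {"hand": 0, "translation": [0, 0, 0.09], "yaw": 0},
  {"hand": 0, "translation": [0, 0, 0.1], "yaw": 0},
])

```text
t: 41.7
position: [0.51, 0.1973, 0.0839]
orientation: [2.223, 2.219, 0.001]
ft_force: [-0.6, 0.2, 1.6]
opening: 0.0231
grasp_force: 50.0
```

>>> send_rows([
  {"hand": 0, "translation": [0, 0, 0.01], "yaw": 0},
  {"hand": 0, "translation": [0, 0, 0.02], "yaw": 0},
  {"hand": 0, "translation": [0, 0, 0.03], "yaw": 0},
  {"hand": 0, "translation": [0, 0, 0.036], "yaw": 0},
  {"hand": 0, "translation": [0, 0, 0.04], "yaw": 0},
])

```text
t: 42.2
position: [0.5104, 0.1976, 0.0749]
orientation: [2.222, 2.219, 0.003]
ft_force: [-2.0, -0.9, 17.8]
opening: 0.0232
grasp_force: 50.0
```

>>> send_rows([
  {"hand": 0, "translation": [0, 0, 0.004], "yaw": 0},
  {"hand": 0, "translation": [0, 0, 0.008], "yaw": 0},
  {"hand": 0, "translation": [0, 0, 0.008], "yaw": 0},
  {"hand": 0, "translation": [0, 0, 0.008], "yaw": 0},
])

```text
t: 42.6
position: [0.5108, 0.1978, 0.0748]
orientation: [2.222, 2.218, 0.005]
ft_force: [-2.5, -2.7, 24.7]
opening: 0.0232
grasp_force: 50.0
```

```bash
python3 - <<'E'
from det import *
import pickle
c=cam('wrist'); pickle.dump(c,open('w11.pkl','wb'))
blocks(c,'b11.png',(120,20,560,330),z=.044,thr=45,up=2,cell=8)
c=cam('scene'); save('s11.png',c['img']); pickle.dump(c,open('s11.pkl','wb'))
E
```

```text
[424. 281.] 19 mean [567.4 196. ] rect [564.1 196.2] [22.6 35.8] 89.6
[244.  81.] 8 mean [472.9 299.7] rect [472.9 299.7] [21.4  7.1] 11.5
[384.  28.] 4 mean [539.6 323. ] rect [539.6 323.1] [21.3  0.5] 10.8
```

```bash
python3 - <<'E'
from plan import *
plan([(510.5,197.5,150,90,0,0),(517,-379.5,130,90,0,2),(517,-379.5,45,90,0,1)],st=(510,197,72,90))
E
```

```text
start [510. 197.  72.] 90
[{"hand": 0, "translation": [0.001, 0.001, -0.156], "yaw": 0}, {"hand": 0, "translation": [0.002, 0.002, -0.312], "yaw": 0}, {"hand": 0, "translation": [-0.19, 0.004, -0.305], "yaw": 0}, {"hand": 0, "translation": [-0.383, 0.006, -0.299], "yaw": 0}, {"hand": 0, "translation": [-0.575, 0.009, -0.292], "yaw": 0}]
[{"hand": 0, "translation": [-0.192, 0.002, 0.007], "yaw": 0}, {"hand": 0, "translation": [-0.385, 0.004, 0.013], "yaw": 0}, {"hand": 0, "translation": [-0.577, 0.007, 0.02], "yaw": 0}, {"hand": 0, "translation": [-0.769, 0.009, 0.027], "yaw": 0}, {"hand": 0, "translation": [-0.962, 0.011, 0.033], "yaw": 0}]
[{"hand": 0, "translation": [-0.192, 0.002, 0.007], "yaw": 0}, {"hand": 0, "translation": [-0.385, 0.004, 0.013], "yaw": 0}, {"hand": 0, "translation": [-0.577, 0.007, 0.02], "yaw": 0}, {"hand": 0, "translation": [-0.769, 0.009, 0.027], "yaw": 0}, {"hand": 0, "translation": [-0.769, 0.009, 0.027], "yaw": 0}]
[{"hand": 0, "translation": [0, 0, 0], "yaw": 0}, {"hand": 0, "translation": [0, 0, 0.17], "yaw": 0}, {"hand": 0, "translation": [0, 0, 0.34], "yaw": 0}, {"hand": 0, "translation": [0, 0, 0.34], "yaw": 0}]
```

>>> send_rows([
  {"hand": 0, "translation": [0.001, 0.001, -0.156], "yaw": 0},
  {"hand": 0, "translation": [0.002, 0.002, -0.312], "yaw": 0},
  {"hand": 0, "translation": [-0.19, 0.004, -0.305], "yaw": 0},
  {"hand": 0, "translation": [-0.383, 0.006, -0.299], "yaw": 0},
  {"hand": 0, "translation": [-0.575, 0.009, -0.292], "yaw": 0},
])

```text
t: 43.2
position: [0.511, 0.052, 0.1447]
orientation: [2.221, 2.221, -0.0]
ft_force: [0.9, -0.4, -1.6]
opening: 0.0232
grasp_force: 50.0
```

```bash
python3 - <<'E'
from det import *
c=cam('wrist'); save('w12.png',c['img'])
for t in(45,60): blocks(c,'b12.png',(120,0,600,330),z=.044,thr=t,up=2,cell=7)
E
```

```text
[418.  28.] 26 mean [570.7 191. ] rect [570.7 191.3] [21.7 22.4] 89.6
[319.  28.] 14 mean [509.2 191.4] rect [509.7 193.2] [28.7 18.2] 45.2
[315. 180.] 13 mean [506.2  97.2] rect [507.6  96.7] [22.3 16.5] 0.0
[422. 176.] 6 mean [579.9  99.9] rect [580.2  99.3] [18.   6.1] 65.8
[394. 171.] 6 mean [560.2 103.2] rect [560.1 104.1] [19.7  5.5] 68.0
[403. 168.] 6 mean [566.3 105.1] rect [566.3 105.1] [ 7.5 14.8] 89.8
```

>>> send_rows([
  {"hand": 0, "translation": [-0.192, 0.002, 0.007], "yaw": 0},
  {"hand": 0, "translation": [-0.385, 0.004, 0.013], "yaw": 0},
  {"hand": 0, "translation": [-0.577, 0.007, 0.02], "yaw": 0},
  {"hand": 0, "translation": [-0.769, 0.009, 0.027], "yaw": 0},
  {"hand": 0, "translation": [-0.962, 0.011, 0.033], "yaw": 0},
])

```text
t: 43.75
position: [0.5133, -0.1886, 0.136]
orientation: [-2.222, -2.22, 0.0]
ft_force: [1.1, -0.1, -2.4]
opening: 0.0234
grasp_force: 50.0
```

>>> send_rows([
  {"hand": 0, "translation": [-0.192, 0.002, 0.007], "yaw": 0},
  {"hand": 0, "translation": [-0.385, 0.004, 0.013], "yaw": 0},
  {"hand": 0, "translation": [-0.577, 0.007, 0.02], "yaw": 0},
  {"hand": 0, "translation": [-0.769, 0.009, 0.027], "yaw": 0},
  {"hand": 0, "translation": [-0.769, 0.009, 0.027], "yaw": 0},
])

```text
t: 44.25
position: [0.5125, -0.389, 0.1283]
orientation: [2.233, 2.206, -0.008]
ft_force: [-0.7, -0.2, -2.2]
opening: 0.0233
grasp_force: 50.0
```

>>> send_rows([
  {"hand": 0, "translation": [0, 0, 0], "yaw": 0},
  {"hand": 0, "translation": [0, 0, 0.17], "yaw": 0},
  {"hand": 0, "translation": [0, 0, 0.34], "yaw": 0},
  {"hand": 0, "translation": [0, 0, 0.34], "yaw": 0},
])

```text
t: 44.65
position: [0.5119, -0.3742, 0.0393]
orientation: [-2.211, -2.214, 0.003]
ft_force: [-1.3, 0.6, -3.3]
opening: 0.0232
grasp_force: 50.0
```

>>> send_rows([
  {"hand": 0, "translation": [0, 0, 0], "yaw": 0},
  {"hand": 0, "translation": [0, 0, 0], "yaw": 0},
  {"hand": 0, "translation": [0, 0, 0], "yaw": 0},
])

```text
t: 44.95
position: [0.5176, -0.3799, 0.0472]
orientation: [2.22, 2.217, 0.001]
ft_force: [-0.4, -0.4, -1.4]
opening: 0.023
grasp_force: 50.0
```

Settled at 47 mm, so there are about 12.5 mm to go.

>>> send_rows([
  {"hand": 0, "translation": [0, 0, 0.02], "yaw": 0},
  {"hand": 0, "translation": [0, 0, 0.036], "yaw": 0},
  {"hand": 0, "translation": [0, 0, 0.044], "yaw": 0},
  {"hand": 0, "translation": [0, 0, 0.05], "yaw": 0},
  {"hand": 0, "translation": [0, 0, 0.05], "yaw": 0},
])

```text
t: 45.45
position: [0.5164, -0.3796, 0.0341]
orientation: [2.222, 2.219, -0.0]
ft_force: [-2.5, 1.3, 11.6]
opening: 0.0234
grasp_force: 50.0
```

>>> send_rows([
  {"hand": 0, "translation": [0, 0, 0], "yaw": 0},
  {"hand": 0, "translation": [0, 0, 0], "yaw": 0},
])

```text
t: 45.65
position: [0.5164, -0.3796, 0.0341]
orientation: [2.222, 2.219, -0.0]
ft_force: [-2.2, 1.3, 11.0]
opening: 0.023
grasp_force: 50.0
```

>>> send_rows([
  {"hand": 0.6, "translation": [0, 0, 0], "yaw": 0},
  {"hand": 0.6, "translation": [0, 0, 0], "yaw": 0},
  {"hand": 0.6, "translation": [0, 0, 0], "yaw": 0},
  {"hand": 0.6, "translation": [0, 0, 0], "yaw": 0},
])

```text
t: 46.05
position: [0.5157, -0.3793, 0.032]
orientation: [-2.223, -2.22, -0.0]
ft_force: [0.4, -0.4, -0.7]
opening: 0.0518
grasp_force: 0.0
```

>>> send_rows([
  {"hand": 0.6, "translation": [0, 0, -0.15], "yaw": 0},
  {"hand": 0.6, "translation": [0, 0, -0.35], "yaw": 0},
  {"hand": 0.6, "translation": [0, 0, -0.55], "yaw": 0},
  {"hand": 0.6, "translation": [0, 0, -0.75], "yaw": 0},
  {"hand": 0.6, "translation": [0, 0, -0.95], "yaw": 0},
])

```text
t: 46.55
position: [0.5155, -0.3792, 0.2717]
orientation: [-2.223, -2.22, -0.0]
ft_force: [0.3, 0.1, -1.5]
opening: 0.0561
grasp_force: 0.0
```

>>> send_rows([
  {"hand": 0.6, "translation": [0.1, 0, 0], "yaw": 0},
  {"hand": 0.6, "translation": [0.1, 0, 0], "yaw": 0},
  {"hand": 0.6, "translation": [0.1, 0, 0], "yaw": 0},
])

```text
t: 46.85
position: [0.5153, -0.3543, 0.2689]
orientation: [-2.221, -2.22, 0.002]
ft_force: [-0.9, -0.3, -0.2]
opening: 0.0565
grasp_force: 0.0
```

```bash
python3 - <<'E'
from h import *
c=cam('wrist'); save('w13.png',c['img']); print(sensors.sense()['position'])
hsv=cv2.cvtColor(c['img'],cv2.COLOR_RGB2HSV)
X=proj(c,[[.5165,-.378,.013]])[0]; print(X)
x,y=X.astype(int); roi=np.zeros(hsv.shape[:2],bool); roi[y-32:y+32,x-32:x+32]=1
g=(roi&(hsv[...,1]<50)&(hsv[...,2]>110)).astype(np.uint8)
n,l,st,ce=cv2.connectedComponentsWithStats(g); i=1+st[1:,4].argmax()
r=cv2.minAreaRect(np.argwhere(l==i)[:,::-1].astype(np.float32)); P=plane(c,cv2.boxPoints(r),.013)
print('foot',P[:,:2].round(4).tolist(),P.mean(0).round(4))
s=cam('scene'); save('s13.png',s['img'])
a=cv2.resize(s['img'][165:395,215:480],(460,400)); b=cv2.resize(c['img'],(340,255)); b=np.vstack([b,np.zeros((145,340,3),np.uint8)])
save('m13.png',np.hstack([a,b]))
E
```

```text
[ 0.51488702 -0.35495499  0.26832584]
[322.79245529 223.79522214]
foot [[0.4928, -0.3547], [0.5374, -0.3548], [0.538, -0.4013], [0.4921, -0.4012]] [ 0.5151 -0.378   0.013 ]
```

The tamper's foot is at (515,-378), 2 mm from the mat's centre and square, so it is standing. One last numeric check over the cassette and scrap tray.

>>> send_rows([
  {"hand": 0.6, "translation": [0.2, 0, 0], "yaw": 0},
  {"hand": 0.6, "translation": [0.4, 0, -0.03], "yaw": 0},
  {"hand": 0.6, "translation": [0.6, 0, -0.06], "yaw": 0},
  {"hand": 0.6, "translation": [0.8, 0, -0.09], "yaw": 0},
  {"hand": 0.6, "translation": [0.98, 0, -0.09], "yaw": 0},
])

```text
t: 47.45
position: [0.5163, -0.1082, 0.292]
orientation: [-2.224, -2.219, -0.0]
ft_force: [1.0, 0.5, -0.3]
opening: 0.0568
grasp_force: 0.0
```

>>> send_rows([
  {"hand": 0.6, "translation": [0.2, 0, 0], "yaw": 0},
  {"hand": 0.6, "translation": [0.4, 0, 0], "yaw": 0},
  {"hand": 0.6, "translation": [0.6, 0, 0], "yaw": 0},
  {"hand": 0.6, "translation": [0.8, 0, 0], "yaw": 0},
  {"hand": 0.6, "translation": [1, 0, 0], "yaw": 0},
])

```text
t: 47.95
position: [0.5166, 0.1413, 0.2911]
orientation: [-2.224, -2.218, 0.003]
ft_force: [-0.8, -1.2, 0.3]
opening: 0.0565
grasp_force: 0.0
```

>>> send_rows([
  {"hand": 0.6, "translation": [0.2, 0, 0], "yaw": 0},
  {"hand": 0.6, "translation": [0.4, 0, 0], "yaw": 0},
  {"hand": 0.6, "translation": [0.4, 0, 0], "yaw": 0},
  {"hand": 0.6, "translation": [0.4, 0, 0], "yaw": 0},
  {"hand": 0.6, "translation": [0.4, 0, 0], "yaw": 0},
])

```text
t: 48.45
position: [0.5173, 0.2384, 0.2912]
orientation: [2.225, 2.217, -0.004]
ft_force: [0.2, -0.3, -0.5]
opening: 0.0562
grasp_force: 0.0
```

```bash
python3 - <<'E'
from det import *
c=cam('wrist'); print(sensors.sense()['position'])
for t in (45,60): print(t); blocks(c,'b14.png',(100,60,560,400),z=.044,thr=t,up=3,cell=4.5)
E
```

```text
[0.51735351 0.23815861 0.29146632]
45
[345. 111.] 10 mean [541.  331.7] rect [538.  335.4] [21.8 21.8] 12.8
[277. 144.] 8 mean [472.3 300.8] rect [472.3 300.7] [21.8  7.4] 11.5
[271. 106.] 9 mean [466.8 337.6] rect [468.8 338.1] [13.7 31.3] 82.9
[315. 241.] 16 mean [509.7 196.4] rect [509.7 196.3] [22.4 22.3] 89.8
[371. 241.] 16 mean [570.7 196.3] rect [570.7 196.3] [22.3 22.4] 89.9
[314. 319.] 16 mean [507.5 102.4] rect [507.5 102.5] [22.3 22.5] 0.1
[368. 317.] 17 mean [570.5 105.2] rect [569.8 102. ] [22.  30.9] 0.4
60
[315. 241.] 16 mean [509.7 196.3] rect [509.7 196.4] [22.3 22.3] 89.9
[371. 241.] 16 mean [570.7 196.3] rect [570.6 196.3] [22.3 22.3] 89.8
[314. 319.] 16 mean [507.5 102.5] rect [507.5 102.4] [22.6 22.2] 89.6
[367. 315.] 15 mean [569.1 107.1] rect [569.7 106.4] [21.9 22.3] 0.3
[345. 111.] 10 mean [541.  331.6] rect [538.  335.4] [21.8 21.7] 12.9
[277. 144.] 8 mean [472.3 300.8] rect [472.3 300.7] [21.8  7.3] 11.3
[268. 105.] 8 mean [464.6 338.6] rect [464.6 338.6] [21.8  7.3] 11.2
```

All four whole blocks measure at 44 mm height, level, and the broken pieces are in the scrap tray. I hand the job in.

```bash
python3 -c "
from workcell import ticket; print(ticket.close_job())"
```

```text
the job is handed in; nothing more can be done
None
```

I handed the job in at about 48 s with all four whole blocks tamped to their stops in the cassette, the three broken pieces in the steel scrap tray, and the tamper upright about 2 mm from the mat's centre; the hand-in gave no verdict.

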